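# Close the sample jar and set the stirrer to six

### The job

Screw the blue lid fully home on the white jar that stands on the magnetic stirrer. Only when the jar is closed, turn the stirrer's dial up to 6, counting its clicks (off is 0) and never clicking past it, and let go. Leave the other things on the bench where they are.

Things in the scene. Friction and masses are not known exactly. Their poses are not given: they have to be found in the camera images.
- lid_center (a point): Blue plastic screw lid, right way up on the bench at the start: ribbed round cap 54 mm across, 20 mm high, about 35 g, open below. This point is its centre, 10 mm above its lower edge; z up. Three lugs inside, 2.5 mm above the lower edge, stand 120 degrees apart, one along x; three white marks on the flat top show where they are.
- lid: The same lid, origin at the centre of its lower edge. Set level on the neck it rests on the thread at any angle, its centre 1 to 6 mm above the rim. Turned backward (anticlockwise from above) it climbs until its lugs pass the thread starts and it can drop about 6 mm. From there about 120 degrees clockwise screws it home: top on the rim, centre 6.5 mm below it, lugs about in line with the starts, suddenly stiff to turn.
- jar_rim (a point): Centre of the white jar's open rim, 116 mm above the bench; z up. Right-hand three-start thread on the neck, with starts (upper ends) along this frame's x and at 120 and 240 degrees from it. Screwed clockwise the lid sinks 6.6 mm per 120 degrees of turn, with about 1 mm of play.
- jar: White wide-mouth jar, 66 mm high, origin at the centre of its underside. It is held fast in a dark metal block (92 mm across, top 48 mm below the rim) and can neither turn nor lift. Neck 38 mm across, 46 mm over the thread, top edge bevelled; the body, 64 mm across, begins 20 mm below the rim.
- dial (a joint): Stirrer's speed dial, in rad, growing as it turns clockwise from above: 0 at the first mark (off), a click every 0.471 rad (27 degrees) up to 10 at 4.712 rad, its stop; 6 is 2.827 rad. It starts at 0, 1 or 2. A spring ball holds it at each click; about 0.06 N m takes it to the next; let go between clicks it snaps to the nearer one.
- dial_grip (a point): The dial's black bar knob on the stirrer's top, right of the jar: bar 40 mm long, 13 mm wide, its top 10.5 mm above this point, on a round foot 38 mm across, 4 mm high; the stirrer's top is 24 mm below this point. The point lies on the vertical turning axis at gripping height. x points along the bar to the end with the white pointer line.
- dial_tip (a point): Top of the pointer end of the bar, 20 mm out from the turning axis. Eleven black marks surround the dial for 0 to 10, long ones at 0, 5 and 10: 0 is near left as seen from the robot, 5 points away from the robot along the stirrer's x, 6 is the mark right after it, clockwise.
- stirrer: Flat white magnetic stirrer, 150 mm deep (x) by 256 mm wide (y), 46 mm high, heavy, it stays where it is. Origin at the centre of its underside; x points away from its near edge, y to its left. The jar's axis is at x 0, y +53 mm; the dial's axis at x -6 mm, y -78 mm.
- wash_bottle: Bystander: white wash bottle with red cap and spout, 68 mm across, 205 mm high. Origin at the centre of its foot.
- vial: Bystander: small amber vial with white cap, 27 mm across, 62 mm high. Origin at the centre of its foot.
- cork_ring: Bystander: flat cork ring for round flasks, 100 mm across, 28 mm high. Origin at the centre of its underside.
- reagent_jar: Bystander: closed amber jar with black lid, 68 mm across, 85 mm high. Origin at the centre of its foot.
Not all that is in view belongs to the job. Of the things shaped like the lid, the blue one is meant.

How it is judged:
On the way, in this order (a step that is already met when the one before it is completed fails the run):
1. the lid is screwed fully home on the jar (z of lid_center in the frame of jar_rim between -0.009 and -0.006 m and horizontal distance between lid_center and jar_rim below 0.003 m and angle between the z axis of lid_center and the z axis of jar_rim, either way round below 0.06 rad), for 0.2 s.
2. the dial stands at 6 (value of joint dial between 2.707 and 2.947 rad), for 0.2 s.
At the end, for the whole second after the job is handed in: The lid is screwed home on the jar, its top seated on the rim: centre at least 6 mm below the rim (6.5 mm when tight), within 3 mm of the jar's axis, level within 0.06 rad. The dial rests at 6 (2.827 rad, within 0.12 rad). Lid and dial are still (all of step 1 and all of step 2 and linear speed of lid below 0.02 m/s and velocity of joint dial between -0.1 and 0.1 rad/s); the robot touches nothing.
It fails at once if the dial is turned while the jar is not closed (distance of dial_tip from where it was at the start of the episode above 0.008 m and not (z of lid_center in the frame of jar_rim between -0.009 and -0.006 m and horizontal distance between lid_center and jar_rim below 0.003 m and angle between the z axis of lid_center and the z axis of jar_rim, either way round below 0.06 rad)).
It fails at once if the dial clicks past 6 (value of joint dial above 3.12 rad).
It fails at once if one of the other things on the bench is moved by more than 30 mm or knocked over (distance of any of wash_bottle, vial, cork_ring, reagent_jar from where it was at the start of the episode above 0.03 m or angle between any of wash_bottle, vial, cork_ring, reagent_jar's own z axis and vertical above 0.5 rad).
It also fails if it takes over 72 s, if anything falls off the work surface, if the arm or the gripper's body presses on something with over 40 N, if the wrist force passes 120 N, or if a joint passes its speed limit or range.

### The arm

A 7-joint arm with a two-finger parallel gripper is mounted at the origin on the work surface. World frame = base frame: x ahead of the robot, y to its left, z up, the work surface at z = 0. Lengths are in m, angles in rad, forces in N, time in s.
With the tool pointing down it reaches from about 0.4 to 0.85 m from the base axis. Payload 4.5 kg.
Tool frame: the origin (TCP) lies midway between the tips of the shut fingers; the grasp point (between the pads) lies 19 mm behind it; z points along the fingers, y is the line along which they close (so a half turn about z gives the same grasp; the last joint's range is limited). The gripper opens to 85 mm and grips with 20 to 120 N. Pads are 22 mm wide; open, the fingers measure 114 mm over their backs; the gripper's body (76 mm by 85 mm) begins 54 mm behind the grasp point. The pads swing forward as they close: fully open they stand 13 mm farther back than shut.
Start: joints at [-1.189, 0.689, -0.195, 1.565, 0.157, 0.902, -0.215], TCP at [0.213, 0.588, 0.231] pointing down, gripper open.
Joint ranges: [-3.01, 3.01], [-0.46, 2.08], [-1.47, 1.51], [0.13, 2.56], [-1, 4.14], [0.04, 2.09], [-2.66, 2.66]. Speed limits (rad/s): [2.57, 2.57, 3.14, 3.14, 3.14, 3.14, 3.14].

### API

Orientations are given as a rotation vector (axis times angle).
In Python, from workcell import r gives the robot as it stands. The module is installed in compiled form; this text tells all that it offers.
- The arm moves only by the tool jog_arm, never from a script. Its argument "deltas" is one flat list of numbers, 7 for each row, row after row: the shift along the tool's x, y, z as a fraction of full scale, then the turn, a rotation vector about the tool's x, y, z as a fraction of full scale, then the opening, from 0 (shut) to 1 (fully open). In form: [x, y, z, ax, ay, az, hand, x, y, z, ax, ay, az, hand, ...]. A call has 1 to 5 rows; each row is the pose to reach, as a shift and turn from the pose commanded when the call began, along the tool's axes at that moment; what a row does not reach only later rows make up. Full scale, the value 1, is 0.12 m for a shift and 90 degrees for a turn. A row lasts 1/12 s, in which the tool goes at most 41.7 mm and 7.16 degrees, less where a joint would pass 70% of its speed; a pose out of reach is approached as far as the arm can. A call with a number of a shift or a turn outside -1 to 1 is refused whole. A call with a gripper value outside its range is refused whole. The fingers move at their own pace and stop on an object; "newtons" is the grip in N (left out, the last holds). Time passes only in rows, so rows that repeat a pose let the fingers close. It gives the time, the measured TCP pose, the force, the opening and the grip force at its end, in the units of the state.
- r.get_obs(): the state, without advancing time (a new reading comes with each control period).
- r.get_image(name): name is "side" or "top"; returns (picture, depth): 384x512x3 uint8, red, green, blue; 384x512 float32, m along the optical axis (not along the pixel's ray), 0 where there is no reading.
- r.get_calibration(name): a dict with "K" (3x3 intrinsics, pixels), "rvec" (rotation vector, rad) and "tvec" (3), from world to camera coordinates, as OpenCV has them. Camera axes: x right, y down, z forward; pixel columns grow to the right and rows downward; lengths in m; the calibration is good to about 2 mm. A picture is of the moment at which its call begins. get_calibration takes no time and is no camera call.
- r.job_done(): hands the job in; it is judged then, once.
The state is a dict: "t": time; "qpos": joint angles; "qvel": joint speeds; "joint_torque": joint torques, N m; "tcp_pos": TCP position; "tool_rot": TCP orientation; "wrist_force": force on the tool from outside, world axes, zero at the start; "moment": the same for the moment, N m; "width": opening from 0.0 (shut) to 1.0 (fully open); "grasp_force": force on a finger pad.
Only numpy, scipy, OpenCV 4.12 (cv2) and the standard library are available. Lean on these libraries where they do the work, as an engineer would, in place of code of your own. Each camera call takes 0.05 s, during which the arm holds its last target. There are 200 camera calls.

## Working session

There is one attempt and no reset: what is moved stays moved. The work goes in short steps, Python scripts to look and compute and a tool call to move; the robot and the scene stay as the last step left them, time stands still between calls to the robot, and variables do not carry over. Pictures are saved under pics/ and viewed, at most 10 in all, crops included, and the job is handed in when it is done.

Besides the shell and the picture viewer there is one more tool, called after ">>>" in YAML: its name, and indented under it one key for each argument. jog_arm: Moves the arm, as the interface text tells. Its arguments: {"type":"object","properties":{"deltas":{"type":"array"},"newtons":{"type":"number"}},"required":["deltas"]}

```bash
mkdir -p pics; cat > h.py <<'E'
from workcell import r
import numpy as np, cv2
def cam(n):
    c=r.get_calibration(n); R=cv2.Rodrigues(np.array(c["rvec"],float))[0]
    return np.array(c["K"]),R,np.array(c["tvec"],float).ravel()
def ray(n,uv,z):
    K,R,t=cam(n); uv=np.atleast_2d(uv).astype(float)
    d=(np.linalg.inv(K)@np.c_[uv,np.ones(len(uv))].T).T@R; o=-R.T@t
    return o+d*((z-o[2])/d[:,2])[:,None]
def proj(n,P):
    K,R,t=cam(n); return cv2.projectPoints(np.atleast_2d(P).astype(float),cv2.Rodrigues(R)[0],t,K,None)[0][:,0]
def cloud(n,depth):
    K,R,t=cam(n); v,u=np.mgrid[:384,:512]
    p=np.stack([u,v,np.ones_like(u)],-1)@np.linalg.inv(K).T*depth[...,None]
    return (p-t)@R
def save(n,img): cv2.imwrite("pics/"+n+".png",img[...,::-1])
E
python3 - <<'E'
from h import *
o=r.get_obs(); print({k:np.round(v,3) for k,v in o.items()})
for n in("top","side"):
    i,d=r.get_image(n); save(n+"0",i); np.savez("/tmp/"+n,i=i,d=d); K,R,t=cam(n); print(n,K,-R.T@t,R[2])
E
```

```text
{'t': np.float64(0.0), 'qpos': array([-1.189,  0.69 , -0.195,  1.566,  0.157,  0.902, -0.215]), 'qvel': array([-0.   ,  0.   ,  0.002,  0.002,  0.001,  0.001,  0.001]), 'joint_torque': array([ 0.0000e+00, -5.3961e+01, -1.2670e+00, -1.5854e+01,  9.0000e-03,
        1.0000e-02,  0.0000e+00]), 'tcp_pos': array([0.213, 0.587, 0.23 ]), 'tool_rot': array([-5.430e-01, -3.094e+00,  3.000e-03]), 'wrist_force': array([-0.723,  0.128, -0.361]), 'moment': array([0.   , 0.028, 0.014]), 'grasp_force': np.float64(0.0), 'width': np.float64(1.001)}
top [[448.55353713   0.         252.43254407]
 [  0.         448.55353713 190.52925954]
 [  0.           0.           1.        ]] [ 0.56755402 -0.00417375  1.34948962] [ 0.06706887  0.01667713 -0.99760896]
side [[394.3992295    0.         252.50632064]
 [  0.         394.3992295  196.61660552]
 [  0.           0.           1.        ]] [ 0.06223673 -0.60345008  0.69509352] [ 0.57024021  0.59361467 -0.56784482]
```

View pics/top0.png

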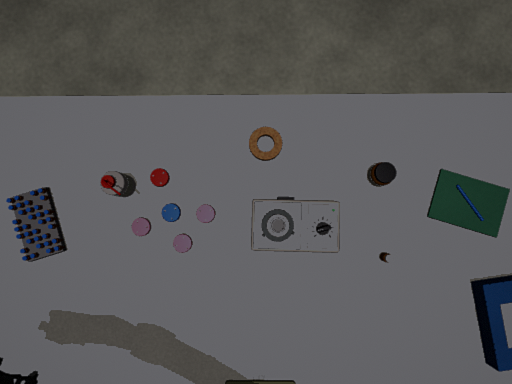

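View pics/side0.png

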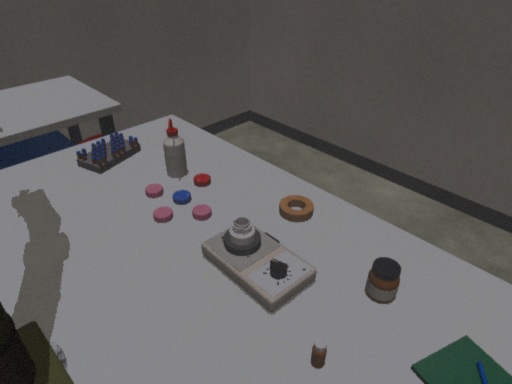

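In the top view, the lid-shaped things are blue (171,212), red (160,177), and pink (141,227), (182,243) and (205,213). I choose the blue one at (171,212); in the side view it is at (181,197). The jar is at (278,225) and the dial at (323,228) in the top view.

```bash
python3 - <<'E'
from h import *
T=np.load("/tmp/top.npz"); i,d=T["i"],T["d"]; S=np.load("/tmp/side.npz"); si,sd=S["i"],S["d"]
def blue(im): 
    h=cv2.cvtColor(im,cv2.COLOR_RGB2HSV); return cv2.inRange(h,(100,120,60),(125,255,255))
def blob(m,c,rad=16):
    mm=np.zeros_like(m); cv2.circle(mm,c,rad,255,-1); m=m&mm
    m=cv2.morphologyEx(m,cv2.MORPH_CLOSE,np.ones((5,5),np.uint8))
    cs,_=cv2.findContours(m,0,1); return max(cs,key=cv2.contourArea)
c=blob(blue(i),(171,212)); e=cv2.fitEllipse(c); print("lid top",e, ray("top",e[0],.02)); 
P=cloud("top",d); print("depth lid",P[212,171], "jar",P[225,278],"dial",P[228,323])
c2=blob(blue(si),(181,197)); e2=cv2.fitEllipse(c2); print("side",e2,ray("side",e2[0],.012))
# stirrer top: cloud z in .04-.052 
m=(abs(P[...,2]-.046)<.006)&(P[...,0]>.35)&(P[...,0]<.7)&(P[...,1]<.15)&(P[...,1]>-.25)
m=cv2.morphologyEx(m.astype(np.uint8)*255,cv2.MORPH_OPEN,np.ones((3,3),np.uint8))
cs=max(cv2.findContours(m,0,2)[0],key=cv2.contourArea)
w=ray("top",cs[:,0],.046)[:,:2]; rc=cv2.minAreaRect((w*1000).astype(np.float32)); print("stirrer",rc)
# jar rim points
m=(abs(P[...,2]-.116)<.006)&(np.hypot(P[...,0]-P[225,278,0],P[...,1]-P[225,278,1])<.04)
print("rim n",m.sum(),P[m].mean(0) if m.any() else 0)
m=(abs(P[...,2]-.08)<.01)&(np.hypot(P[...,0]-P[228,323,0],P[...,1]-P[228,323,1])<.03)
print("bar",m.sum(),P[m].mean(0) if m.any() else 0, cv2.minAreaRect((P[m][:,:2]*1000).astype(np.float32)))
# crops
a=cv2.resize(i[195:230,153:188],(400,400),interpolation=2)
b=cv2.resize(i[192:259,245:345],(597,400),interpolation=2)
cc=cv2.resize(np.uint8(np.clip(np.hstack([a,b])[:,:].astype(float)*1.6,0,255)),(798,320)); save("crop1",cc)
E
```

```text
lid top ((170.3360595703125, 212.341796875), (17.099925994873047, 17.294841766357422), 22.15164566040039) [[0.59291929 0.26212952 0.02      ]]
depth lid [0.59395834 0.26046698 0.01845902] jar [ 0.55540062 -0.05402198  0.09937763] dial [ 0.546452   -0.18148637  0.07832051]
side ((181.2415313720703, 195.39157104492188), (9.60004711151123, 16.592485427856445), 87.46986389160156) [[0.59482007 0.26597477 0.012     ]]
stirrer ((554.1290283203125, -106.257568359375), (251.51986694335938, 146.30613708496094), 88.79425811767578)
rim n 72 [ 0.55585638 -0.05339554  0.11411547]
bar 67 [ 0.54575013 -0.18306048  0.07898647] ((545.8595581054688, -184.1584930419922), (12.758652687072754, 39.71250915527344), 15.117137908935547)
```

View pics/crop1.png

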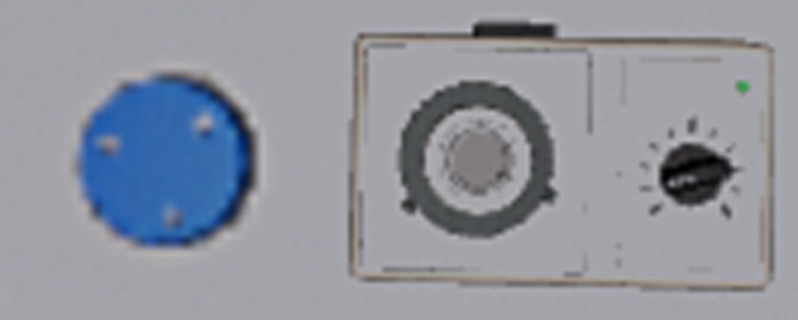

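The crop confirms the choice: the blue lid has its three white marks at about (205,123), (108,143) and (174,215). The jar neck is centred at (479,160) in its dark block. The bar knob's pointer end points near-left, so the dial reads 1. The measurements agree with the given geometry: rim z 0.114, bar 12.8 x 39.7 mm, stirrer yaw about -1.2°.

```bash
cat >> h.py <<'E'
from scipy.spatial.transform import Rotation as Ro
def down(yaw): # tool y (closing line) at world angle yaw (deg), z down
    a=np.radians((yaw+90)/2); return Ro.from_rotvec(np.pi*np.array([np.cos(a),np.sin(a),0]))
def plan(wps,start=None):
    """wps: list of (x,y,z,yaw); prints tool-frame fractions of each successive call"""
    if start is None:
        o=r.get_obs(); p,R=np.array(o["tcp_pos"]),Ro.from_rotvec(o["tool_rot"])
    else: p,R=np.array(start[:3]),down(start[3])
    for w in wps:
        q,Q=np.array(w[:3]),down(w[3]); n=int(max(1,np.ceil(np.linalg.norm(q-p)/.119),np.ceil((R.inv()*Q).magnitude()/np.radians(35))))
        D=(R.inv()*Q).as_rotvec()
        for k in range(n):
            s=R.inv().apply((q-p)/n)
            print(w if k==n-1 else '   ',np.round(s/.12,3),np.round(D/n/(np.pi/2),3)); R=R*Ro.from_rotvec(D/n)
        p,R=q,Q
def st():
    o=r.get_obs(); R=Ro.from_rotvec(o["tool_rot"]).as_matrix()
    print("t %.2f"%o["t"],"p",np.round(o["tcp_pos"],4),"yaw %.1f"%np.degrees(np.arctan2(R[1,1],R[0,1])),"tilt",np.round(R[:2,2],3),"q",np.round(o["qpos"],2),"F",np.round(o["wrist_force"],1),"M",np.round(o["moment"],2),"w %.3f g %.1f"%(o["width"],o["grasp_force"]))
E
python3 - <<'E'
from h import *
st(); plan([(.593,.262,.12,54),(.593,.262,.003,54)])
E
```

```text
t 0.10 p [0.2129 0.587  0.2306] yaw 70.1 tilt [-0.    -0.002] q [-1.19  0.69 -0.19  1.57  0.16  0.9  -0.22] F [ 0.2 -0.5  0.2] M [0.05 0.05 0.03] w 0.999 g 0.0
    [-0.78  -0.293  0.185] [-0.     0.     0.036]
    [-0.795 -0.249  0.185] [-0.     0.     0.036]
    [-0.808 -0.204  0.185] [-0.     0.     0.036]
    [-0.818 -0.158  0.184] [-0.     0.     0.036]
(0.593, 0.262, 0.12, 54) [-0.826 -0.112  0.184] [-0.     0.     0.036]
(0.593, 0.262, 0.003, 54) [ 0.    -0.     0.975] [0. 0. 0.]
```

>>> jog_arm:
  deltas: [-0.78, -0.293, 0.185, 0, 0, 0.036, 1, -0.78, -0.293, 0.185, 0, 0, 0.036, 1, -0.78, -0.293, 0.185, 0, 0, 0.036, 1, -0.78, -0.293, 0.185, 0, 0, 0.036, 1]
  newtons: 40

```text
t: 0.43
tcp_pos: [0.2949, 0.5166, 0.2074]
tool_rot: [0.644, 3.071, -0.01]
wrist_force: [0.8, 0.3, -0.3]
width: 1.003
grasp_force: 0.0
```

>>> jog_arm:
  deltas: [-0.795, -0.249, 0.185, 0, 0, 0.036, 1, -0.795, -0.249, 0.185, 0, 0, 0.036, 1, -0.795, -0.249, 0.185, 0, 0, 0.036, 1, -0.795, -0.249, 0.185, 0, 0, 0.036, 1]

```text
t: 0.77
tcp_pos: [0.3697, 0.4521, 0.1855]
tool_rot: [0.73, 3.053, -0.008]
wrist_force: [0.7, -1.0, 1.0]
width: 0.999
grasp_force: 0.0
```

>>> jog_arm:
  deltas: [-0.808, -0.204, 0.185, 0, 0, 0.036, 1, -0.808, -0.204, 0.185, 0, 0, 0.036, 1, -0.808, -0.204, 0.185, 0, 0, 0.036, 1, -0.808, -0.204, 0.185, 0, 0, 0.036, 1]

```text
t: 1.1
tcp_pos: [0.4449, 0.3877, 0.1635]
tool_rot: [0.815, 3.032, -0.006]
wrist_force: [0.2, -0.8, -0.1]
width: 0.999
grasp_force: 0.0
```

>>> jog_arm:
  deltas: [-0.818, -0.158, 0.184, 0, 0, 0.036, 1, -0.818, -0.158, 0.184, 0, 0, 0.036, 1, -0.818, -0.158, 0.184, 0, 0, 0.036, 1, -0.818, -0.158, 0.184, 0, 0, 0.036, 1]

```text
t: 1.43
tcp_pos: [0.5204, 0.3232, 0.1415]
tool_rot: [0.899, 3.008, -0.005]
wrist_force: [-0.2, -0.0, 0.8]
width: 0.997
grasp_force: 0.0
```

```bash
python3 - <<'E'
from h import *
st(); plan([(.593,.262,.12,54),(.593,.262,.003,54)])
E
```

```text
t 1.43 p [0.5204 0.3232 0.1415] yaw 56.7 tilt [ 0.001 -0.003] q [-0.54  0.79 -0.17  1.69  0.19  0.69  0.18] F [-0.2 -0.   0.8] M [-0.02 -0.02  0.06] w 0.997 g 0.0
(0.593, 0.262, 0.12, 54) [-0.786 -0.094  0.182] [-0.001  0.002  0.03 ]
(0.593, 0.262, 0.003, 54) [ 0.    -0.     0.975] [0. 0. 0.]
```

>>> jog_arm:
  deltas: [-0.786, -0.094, 0.182, 0, 0, 0.03, 1, -0.786, -0.094, 0.182, 0, 0, 0.03, 1, -0.786, -0.094, 0.182, 0, 0, 0.03, 1, -0.786, -0.094, 0.182, 0, 0, 0.03, 1, -0.786, -0.094, 0.182, 0, 0, 0.03, 1]

```text
t: 1.85
tcp_pos: [0.5893, 0.2684, 0.1205]
tool_rot: [-0.96, -2.99, -0.002]
wrist_force: [0.1, 0.9, -0.2]
width: 0.999
grasp_force: 0.0
```

```bash
python3 - <<'E'
from h import *
st(); plan([(.593,.262,.003,54)])
E
```

```text
t 1.85 p [0.5893 0.2684 0.1205] yaw 54.4 tilt [-0.001  0.002] q [-0.4   0.85 -0.17  1.58  0.2   0.72  0.28] F [ 0.1  0.9 -0.2] M [ 0.06  0.04 -0.  ] w 0.999 g 0.0
(0.593, 0.262, 0.003, 54) [-0.058 -0.026  0.979] [ 0.    -0.001  0.005]
```

>>> jog_arm:
  deltas: [-0.05, -0.02, 0.2, 0, 0, 0, 1, -0.05, -0.02, 0.4, 0, 0, 0, 1, -0.05, -0.02, 0.6, 0, 0, 0, 1, -0.05, -0.02, 0.8, 0, 0, 0, 1, -0.05, -0.02, 0.8, 0, 0, 0, 1]

```text
t: 2.27
tcp_pos: [0.5881, 0.2638, 0.0208]
tool_rot: [-0.951, -2.986, 0.006]
wrist_force: [-0.5, -0.6, -0.3]
width: 1.0
grasp_force: 0.0
```

```bash
python3 - <<'E'
from h import *
st(); plan([(.593,.262,.003,54)])
i,d=r.get_image("top"); save("top1",cv2.resize(i[150:270,100:260],(800,600),interpolation=2)) 
E
```

```text
t 2.27 p [0.5881 0.2638 0.0208] yaw 54.7 tilt [-0.009 -0.001] q [-0.41  1.   -0.15  1.62  0.23  0.55  0.26] F [-0.5 -0.6 -0.3] M [-0.    0.03  0.02] w 1.000 g 0.0
(0.593, 0.262, 0.003, 54) [-0.043  0.013  0.148] [-0.004 -0.004  0.007]
```

View pics/top1.png

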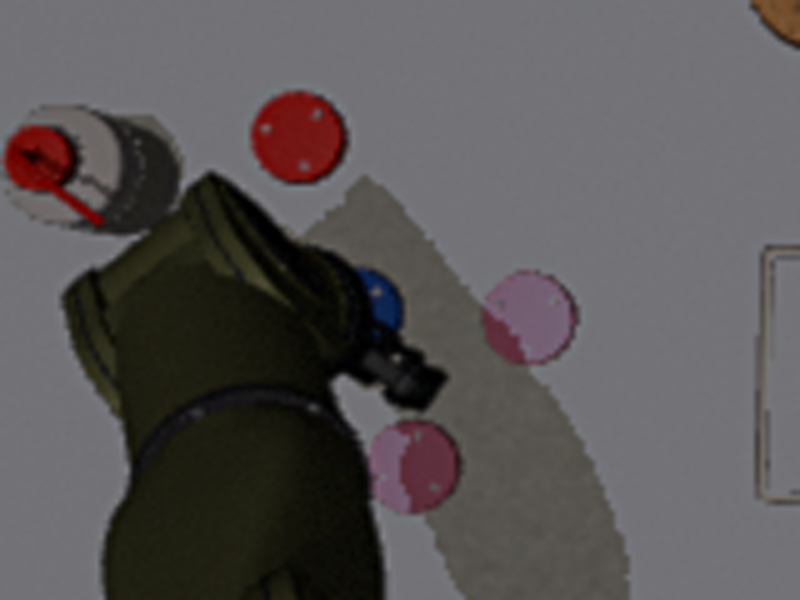

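The gripper straddles the blue lid (visible at (380,300)) and clears the pink and red ones. I go down and close.

>>> jog_arm:
  deltas: [-0.04, 0.013, 0.07, 0, 0, 0, 1, -0.04, 0.013, 0.14, 0, 0, 0, 1, -0.04, 0.013, 0.14, 0, 0, 0, 1, -0.04, 0.013, 0.14, 0, 0, 0, 0.5, -0.04, 0.013, 0.14, 0, 0, 0, 0.5]
  newtons: 20

```text
t: 2.73
tcp_pos: [0.5986, 0.2602, 0.0087]
tool_rot: [0.96, 2.991, 0.001]
wrist_force: [-0.4, 0.9, -0.3]
width: 0.751
grasp_force: 0.0
```

>>> jog_arm:
  deltas: [0, 0, 0, 0, 0, 0, 0.5, 0, 0, 0, 0, 0, 0, 0.5, 0, 0, 0, 0, 0, 0, 0.5, 0, 0, 0, 0, 0, 0, 0.5]

```text
t: 3.07
tcp_pos: [0.5987, 0.2603, 0.009]
tool_rot: [0.96, 2.99, 0.002]
wrist_force: [-1.3, 0.4, 5.4]
width: 0.618
grasp_force: 20.8
```

```bash
python3 - <<'E'
from h import *
st(); i,d=r.get_image("top"); P=cloud("top",d); print("arm z near bottle",[np.round(P[v,u],3) for u,v in((140,187),(135,195),(165,205),(120,187))])
E
```

```text
t 3.07 p [0.5987 0.2603 0.009 ] yaw 54.4 tilt [0.001 0.001] q [-0.41  1.02 -0.14  1.6   0.23  0.54  0.27] F [-1.3  0.4  5.4] M [ 0.    0.21 -0.04] w 0.618 g 20.8
arm z near bottle [array([0.642, 0.26 , 0.368]), array([0.624, 0.27 , 0.371]), array([0.603, 0.207, 0.356]), array([0.661, 0.381, 0.125])]
```

>>> jog_arm:
  deltas: [0, 0, 0, 0, 0, 0, 1, 0, 0, 0, 0, 0, 0, 1, 0, 0, 0, 0, 0, 0, 1, 0, 0, 0, 0, 0, 0, 1]

```text
t: 3.45
tcp_pos: [0.5981, 0.2598, 0.0077]
tool_rot: [-0.96, -2.991, 0.0]
wrist_force: [0.4, 0.2, -0.1]
width: 0.997
grasp_force: 0.0
```

>>> jog_arm:
  deltas: [0, 0, 0, 0, 0, -0.33, 1, 0, 0, 0, 0, 0, -0.33, 1, 0, 0, 0, 0, 0, -0.33, 1, 0, 0, 0, 0, 0, -0.33, 1, 0, 0, 0, 0, 0, -0.33, 1]

```text
t: 3.87
tcp_pos: [0.5982, 0.2596, 0.0077]
tool_rot: [-0.156, -3.137, -0.0]
wrist_force: [-0.2, 0.5, -0.2]
width: 1.001
grasp_force: 0.0
```

>>> jog_arm:
  deltas: [0, 0, 0, 0, 0, -0.33, 1, 0, 0, 0, 0, 0, -0.33, 1, 0, 0, 0, 0, 0, -0.33, 1, 0, 0, 0, 0, 0, -0.33, 1, 0, 0, 0, 0, 0, -0.33, 1]

```text
t: 4.28
tcp_pos: [0.5982, 0.2596, 0.0077]
tool_rot: [0.649, -3.073, -0.0]
wrist_force: [-0.3, 0.1, -0.2]
width: 0.997
grasp_force: 0.0
```

>>> jog_arm:
  deltas: [0, 0, 0, 0, 0, -0.33, 1, 0, 0, 0, 0, 0, -0.33, 1, 0, 0, 0, 0, 0, -0.33, 1, 0, 0, 0, 0, 0, -0.33, 1, 0, 0, 0, 0, 0, -0.33, 1]

```text
t: 4.7
tcp_pos: [0.5981, 0.2596, 0.0077]
tool_rot: [1.413, -2.805, -0.001]
wrist_force: [0.1, -0.0, 0.3]
width: 0.999
grasp_force: 0.0
```

```bash
python3 - <<'E'
from h import *
st(); plan([(.5987,.2603,.002,144)])
E
```

```text
t 4.70 p [0.5981 0.2596 0.0077] yaw 143.5 tilt [-0.001 -0.   ] q [-0.21  1.07 -0.52  1.59  0.75  0.69  1.41] F [ 0.1 -0.   0.3] M [ 0.07 -0.02 -0.02] w 0.999 g 0.0
(0.5987, 0.2603, 0.002, 144) [-0.008 -0.     0.047] [ 0.    -0.    -0.006]
```

>>> jog_arm:
  deltas: [0, 0, 0.047, 0, 0, 0, 1, 0, 0, 0.047, 0, 0, 0, 0.5, 0, 0, 0.047, 0, 0, 0, 0.5, 0, 0, 0.047, 0, 0, 0, 0.5, 0, 0, 0.047, 0, 0, 0, 0.5]
  newtons: 40

```text
t: 5.12
tcp_pos: [0.5982, 0.2602, 0.0027]
tool_rot: [-1.413, 2.806, -0.0]
wrist_force: [-2.2, -0.5, 3.1]
width: 0.614
grasp_force: 42.0
```

>>> jog_arm:
  deltas: [0, 0, 0, 0, 0, 0, 0.5, 0, 0, 0, 0, 0, 0, 0.5, 0, 0, 0, 0, 0, 0, 0.5, 0, 0, 0, 0, 0, 0, 0.5]

```text
t: 5.45
tcp_pos: [0.5982, 0.2602, 0.0027]
tool_rot: [-1.414, 2.805, 0.001]
wrist_force: [-1.6, -0.6, 4.7]
width: 0.617
grasp_force: 42.2
```

```bash
python3 - <<'E'
from h import *
st(); plan([(.598,.26,.19,144),(.5555,-.053,.19,160)])
E
```

```text
t 5.45 p [0.5982 0.2602 0.0027] yaw 143.5 tilt [0. 0.] q [-0.21  1.08 -0.51  1.59  0.75  0.69  1.4 ] F [-1.6 -0.6  4.7] M [-0.07  0.37 -0.07] w 0.617 g 42.2
    [ 0.001  0.    -0.781] [ 0.     0.    -0.003]
(0.598, 0.26, 0.19, 144) [ 0.001  0.    -0.781] [ 0.     0.    -0.003]
    [ 0.773 -0.416 -0.   ] [-0.    -0.    -0.059]
    [ 0.808 -0.342 -0.   ] [-0.    -0.    -0.059]
(0.5555, -0.053, 0.19, 160) [ 0.836 -0.265 -0.   ] [-0.    -0.    -0.059]
```

>>> jog_arm:
  deltas: [0, 0, -0.35, 0, 0, 0, 0.5, 0, 0, -0.7, 0, 0, 0, 0.5, 0, 0, -0.7, 0, 0, 0, 0.5, 0, 0, -0.7, 0, 0, 0, 0.5]

```text
t: 5.78
tcp_pos: [0.6002, 0.2611, 0.0889]
tool_rot: [-1.411, 2.8, 0.001]
wrist_force: [0.0, 0.3, -0.6]
width: 0.619
grasp_force: 42.4
```

>>> jog_arm:
  deltas: [0, 0, -0.35, 0, 0, 0, 0.5, 0, 0, -0.7, 0, 0, 0, 0.5, 0, 0, -0.7, 0, 0, 0, 0.5, 0, 0, -0.7, 0, 0, 0, 0.5]

```text
t: 6.12
tcp_pos: [0.5994, 0.2605, 0.1717]
tool_rot: [-1.412, 2.802, 0.0]
wrist_force: [0.0, -0.9, -0.6]
width: 0.617
grasp_force: 42.4
```

>>> jog_arm:
  deltas: [0.25, -0.14, 0, 0, 0, -0.06, 0.5, 0.5, -0.28, 0, 0, 0, -0.06, 0.5, 0.77, -0.416, 0, 0, 0, -0.06, 0.5, 0.77, -0.416, 0, 0, 0, -0.06, 0.5]

```text
t: 6.45
tcp_pos: [0.5817, 0.1436, 0.1664]
tool_rot: [1.526, -2.732, 0.012]
wrist_force: [0.1, -2.1, -0.9]
width: 0.618
grasp_force: 42.4
```

>>> jog_arm:
  deltas: [0.25, -0.11, 0, 0, 0, -0.06, 0.5, 0.5, -0.22, 0, 0, 0, -0.06, 0.5, 0.808, -0.342, 0, 0, 0, -0.06, 0.5, 0.808, -0.342, 0, 0, 0, -0.06, 0.5]

```text
t: 6.78
tcp_pos: [0.5657, 0.0393, 0.1666]
tool_rot: [1.65, -2.658, 0.008]
wrist_force: [-0.2, -2.3, -1.5]
width: 0.618
grasp_force: 42.4
```

>>> jog_arm:
  deltas: [0.25, -0.08, 0, 0, 0, -0.06, 0.5, 0.5, -0.16, 0, 0, 0, -0.06, 0.5, 0.836, -0.265, 0, 0, 0, -0.06, 0.5, 0.836, -0.265, 0, 0, 0, -0.06, 0.5, 0.836, -0.265, 0, 0, 0, -0.06, 0.5]

```text
t: 7.2
tcp_pos: [0.5518, -0.0569, 0.1678]
tool_rot: [1.783, -2.58, -0.002]
wrist_force: [-0.5, 0.8, -0.6]
width: 0.62
grasp_force: 42.4
```

```bash
python3 - <<'E'
from h import *
st(); plan([(.5555,-.053,.145,160)])
i,d=r.get_image("top"); si,sd=r.get_image("side"); np.savez("/tmp/hov",i=i,d=d,si=si,sd=sd)
u,v=proj("side",[.5555,-.053,.13])[0].astype(int); print(u,v)
a=i[175:275,228:328]; b=si[v-50:v+50,u-50:u+50]
cc=cv2.resize(np.hstack([a,b]),(800,400),interpolation=2); save("hov",np.uint8(np.clip(cc*1.7,0,255)))
E
```

```text
t 7.20 p [ 0.5518 -0.0569  0.1678] yaw 159.3 tilt [-0.005 -0.002] q [ 0.45  0.78 -0.75  1.82  0.71  0.83  2.12] F [-0.5  0.8 -0.6] M [ 0.09 -0.   -0.  ] w 0.620 g 42.4
(0.5555, -0.053, 0.145, 160) [-0.042 -0.018  0.19 ] [ 0.003 -0.002 -0.008]
241 215
```

View pics/hov.png

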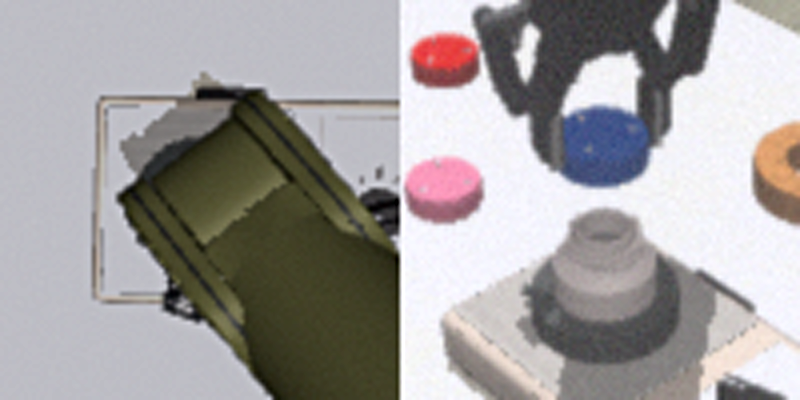

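The hover view shows the lid held level between the pads at about (604,140). The jar neck is just below it at (605,225), and nothing else has moved. Next I compare both in the same frame.

```bash
python3 - <<'E'
from h import *
T=np.load("/tmp/top.npz"); S=np.load("/tmp/side.npz"); H=np.load("/tmp/hov.npz")
P=cloud("top",T["d"]); Q=cloud("side",S["d"])
c0=np.array([.5555,-.053])
# dark block by colour in both first images
for n,im in(("top",T["i"]),("side",S["i"])):
    u0,v0=proj(n,[*c0,.068])[0].astype(int)
    g=im.max(2); m=np.zeros_like(g); cv2.circle(m,(u0,v0),24 if n=="top" else 26,255,-1); m&=np.uint8((g<95)*255)
    m=cv2.morphologyEx(m,cv2.MORPH_OPEN,np.ones((3,3),np.uint8))
    cs=max(cv2.findContours(m,0,1)[0],key=cv2.contourArea); e=cv2.fitEllipse(cv2.convexHull(cs)); print(n,"block",(u0,v0),e,ray(n,e[0],.068))
def circ(p):
    A=np.c_[2*p[:,:2],np.ones(len(p))]; s=np.linalg.lstsq(A,(p[:,:2]**2).sum(1),rcond=None)[0]; return s[:2],np.sqrt(s[2]+s[0]**2+s[1]**2)
for n,C in(("top",P),("side",Q)):
    near=np.hypot(C[...,0]-c0[0],C[...,1]-c0[1])
    m=(near<.03)&(abs(C[...,2]-.114)<.004); print(n,"rim",m.sum(),C[m].mean(0),circ(C[m]))
    if n=="side":
        for lo,hi in((.072,.094),(.1,.112)):
            m=(near<.04)&(C[...,2]>lo)&(C[...,2]<hi); print(" wall",lo,m.sum(),circ(C[m]))
# lid in hover side view
h=cv2.cvtColor(H["si"],cv2.COLOR_RGB2HSV); m=cv2.inRange(h,(100,100,30),(125,255,255))
u,v=proj("side",[.5518,-.0569,.18])[0].astype(int); k=np.zeros_like(m); cv2.circle(k,(u,v),20,255,-1); m&=k
yy,xx=np.nonzero(m); print("obs lid u",xx.min(),xx.max(),"v",yy.min(),yy.max())
a=np.linspace(0,2*np.pi,72); zb=.1678-.0027
pts=np.concatenate([np.c_[.5518+.027*np.cos(a),-.0569+.027*np.sin(a),np.full(72,z)] for z in(zb,zb+.02)])
q=proj("side",pts); print("pred u",q.min(0),q.max(0))
C=cloud("side",H["sd"]); D=C[m>0]; print("lid cloud z",D[:,2].min(),D[:,2].max()); t=D[D[:,2]>np.percentile(D[:,2],60)]; print(t.mean(0)); w=D[(D[:,2]<zb+.016)]; print("wall circ",circ(w))
K,R,t=cam("side"); print("right",R[0],"down",R[1])
E
```

```text
top block (np.int64(277), np.int64(224)) ((277.3979187011719, 225.17820739746094), (32.617698669433594, 33.66165542602539), 106.48973083496094) [[ 0.55459408 -0.05355757  0.068     ]]
side block (np.int64(241), np.int64(236)) ((241.77500915527344, 240.3773193359375), (32.040584564208984, 39.3375129699707), 92.74108123779297) [[ 0.5446421  -0.06424643  0.068     ]]
top rim 62 [ 0.55554582 -0.05390346  0.1133244 ] (array([ 0.55535137, -0.05285108]), np.float64(0.019248145030561346))
side rim 93 [ 0.55399075 -0.0551501   0.11282179] (array([ 0.55483484, -0.05296276]), np.float64(0.01800336405629481))
 wall 0.072 286 (array([ 0.55325569, -0.05474101]), np.float64(0.027132818309575892))
 wall 0.1 158 (array([ 0.55372636, -0.05432697]), np.float64(0.019353088019670374))
obs lid u 232 252 v 192 210
pred u [229.28093544 191.44812521] [253.12580431 212.31531013]
lid cloud z 0.16782007912601163 0.6950935234265325
[ 0.54378106 -0.06731749  0.1937738 ]
wall circ (array([ 0.55133556, -0.05700525]), np.float64(0.024106475303274366))
right [ 0.72203244 -0.69185679  0.00182372] down [-0.39178471 -0.41104234 -0.82313361]
```

>>> jog_arm:
  deltas: [-0.038, -0.018, 0.15, 0, 0, -0.008, 0.5, -0.038, -0.018, 0.3, 0, 0, -0.008, 0.5, -0.038, -0.018, 0.3, 0, 0, -0.008, 0.5, -0.038, -0.018, 0.3, 0, 0, -0.008, 0.5, -0.038, -0.018, 0.3, 0, 0, -0.008, 0.5]

```text
t: 7.72
tcp_pos: [0.5576, -0.0476, 0.1347]
tool_rot: [-1.814, 2.564, 0.001]
wrist_force: [0.4, 0.1, -0.8]
width: 0.616
grasp_force: 42.4
```

```bash
python3 - <<'E'
from h import *
st(); plan([(.5551,-.0531,.125,160)])
E
```

```text
t 7.72 p [ 0.5576 -0.0476  0.1347] yaw 160.5 tilt [0.    0.001] q [ 0.41  0.83 -0.72  1.84  0.76  0.77  2.08] F [ 0.4  0.1 -0.8] M [-0.02 -0.01  0.01] w 0.616 g 42.4
(0.5551, -0.0531, 0.125, 160) [0.05  0.004 0.081] [-0.     0.001  0.006]
```

>>> jog_arm:
  deltas: [0.05, 0.004, 0.08, 0, 0, 0, 0.5, 0.05, 0.004, 0.08, 0, 0, 0, 0.5, 0.05, 0.004, 0.08, 0, 0, 0, 0.5, 0.05, 0.004, 0.08, 0, 0, 0, 0.5]

```text
t: 8.05
tcp_pos: [0.5549, -0.0547, 0.1249]
tool_rot: [-1.811, 2.567, -0.0]
wrist_force: [-0.5, -0.1, 0.0]
width: 0.617
grasp_force: 42.4
```

```bash
python3 - <<'E'
from h import *
st(); plan([(.5551,-.0531,.115,160)])
E
```

```text
t 8.05 p [ 0.5549 -0.0547  0.1249] yaw 160.4 tilt [0. 0.] q [ 0.42  0.84 -0.7   1.85  0.78  0.75  2.07] F [-0.5 -0.1  0. ] M [-0.01 -0.02  0.  ] w 0.617 g 42.4
(0.5551, -0.0531, 0.115, 160) [-0.013  0.003  0.083] [-0.     0.     0.005]
```

>>> jog_arm:
  deltas: [-0.013, 0.003, 0.03, 0, 0, 0, 0.5, -0.013, 0.003, 0.06, 0, 0, 0, 0.5, -0.013, 0.003, 0.08, 0, 0, 0, 0.5, -0.013, 0.003, 0.08, 0, 0, 0, 0.5]

```text
t: 8.38
tcp_pos: [0.5546, -0.0528, 0.1145]
tool_rot: [1.811, -2.566, -0.001]
wrist_force: [-0.4, 0.3, -0.4]
width: 0.618
grasp_force: 42.4
```

```bash
python3 - <<'E'
from h import *
st()
E
```

```text
t 8.38 p [ 0.5546 -0.0528  0.1145] yaw 160.4 tilt [-0.001 -0.   ] q [ 0.41  0.85 -0.69  1.86  0.8   0.73  2.06] F [-0.4  0.3 -0.4] M [-0.01 -0.02  0.02] w 0.618 g 42.4
```

>>> jog_arm:
  deltas: [0, 0, 0.008, 0, 0, 0, 0.5, 0, 0, 0.017, 0, 0, 0, 0.5, 0, 0, 0.017, 0, 0, 0, 0.5]

```text
t: 8.63
tcp_pos: [0.5549, -0.0529, 0.1129]
tool_rot: [1.812, -2.567, -0.0]
wrist_force: [0.4, -0.1, -0.4]
width: 0.621
grasp_force: 42.4
```

>>> jog_arm:
  deltas: [0, 0, 0.012, 0, 0, 0, 0.5, 0, 0, 0.012, 0, 0, 0, 0.5, 0, 0, 0.012, 0, 0, 0, 0.5]

```text
t: 8.88
tcp_pos: [0.5552, -0.0528, 0.1122]
tool_rot: [-1.811, 2.566, -0.001]
wrist_force: [-0.9, 0.1, 3.5]
width: 0.623
grasp_force: 42.9
```

>>> jog_arm:
  deltas: [0, 0, 0.003, 0, 0, 0.067, 0.5, 0, 0, 0.006, 0, 0, 0.133, 0.5, 0, 0, 0.008, 0, 0, 0.2, 0.5, 0, 0, 0.011, 0, 0, 0.267, 0.5, 0, 0, 0.014, 0, 0, 0.333, 0.5]

```text
t: 9.3
tcp_pos: [0.5554, -0.053, 0.1105]
tool_rot: [-1.078, 2.95, -0.001]
wrist_force: [-0.9, -0.0, 3.5]
width: 0.621
grasp_force: 42.8
```

```bash
python3 - <<'E'
from h import *
st()
E
```

```text
t 9.30 p [ 0.5554 -0.053   0.1105] yaw 130.2 tilt [ 0.001 -0.   ] q [ 0.33  0.83 -0.55  1.86  0.69  0.65  1.63] F [-0.9 -0.   3.5] M [-0.06  0.2   0.02] w 0.621 g 42.8
```

>>> jog_arm:
  deltas: [0, 0, 0.003, 0, 0, 0.067, 0.5, 0, 0, 0.006, 0, 0, 0.133, 0.5, 0, 0, 0.008, 0, 0, 0.2, 0.5, 0, 0, 0.011, 0, 0, 0.267, 0.5, 0, 0, 0.014, 0, 0, 0.333, 0.5]

```text
t: 9.72
tcp_pos: [0.5554, -0.0528, 0.1088]
tool_rot: [-0.28, 3.128, -0.0]
wrist_force: [-0.9, -0.2, 4.5]
width: 0.616
grasp_force: 42.9
```

>>> jog_arm:
  deltas: [0, 0, 0.003, 0, 0, 0.067, 0.5, 0, 0, 0.006, 0, 0, 0.133, 0.5, 0, 0, 0.008, 0, 0, 0.2, 0.5, 0, 0, 0.011, 0, 0, 0.267, 0.5, 0, 0, 0.014, 0, 0, 0.333, 0.5]

```text
t: 10.13
tcp_pos: [0.5555, -0.0525, 0.1072]
tool_rot: [0.538, 3.094, 0.001]
wrist_force: [-0.3, -0.2, 3.6]
width: 0.616
grasp_force: 42.8
```

```bash
python3 - <<'E'
from h import *
st()
E
```

```text
t 10.13 p [ 0.5555 -0.0525  0.1072] yaw 70.3 tilt [0.001 0.   ] q [ 0.17  0.79 -0.27  1.87  0.38  0.53  0.87] F [-0.3 -0.2  3.6] M [0.17 0.18 0.06] w 0.616 g 42.8
```

>>> jog_arm:
  deltas: [0, 0, 0.003, 0, 0, 0.067, 0.5, 0, 0, 0.006, 0, 0, 0.133, 0.5, 0, 0, 0.008, 0, 0, 0.2, 0.5, 0, 0, 0.011, 0, 0, 0.267, 0.5, 0, 0, 0.014, 0, 0, 0.333, 0.5]

```text
t: 10.55
tcp_pos: [0.5556, -0.0525, 0.1055]
tool_rot: [1.32, 2.85, 0.001]
wrist_force: [-1.9, -0.6, 4.0]
width: 0.62
grasp_force: 43.0
```

>>> jog_arm:
  deltas: [0, 0, 0.003, 0, 0, 0.067, 0.5, 0, 0, 0.006, 0, 0, 0.133, 0.5, 0, 0, 0.008, 0, 0, 0.2, 0.5, 0, 0, 0.011, 0, 0, 0.267, 0.5, 0, 0, 0.014, 0, 0, 0.333, 0.5]

```text
t: 10.97
tcp_pos: [0.5553, -0.0524, 0.1038]
tool_rot: [2.012, 2.412, 0.002]
wrist_force: [-0.4, 0.9, 4.6]
width: 0.617
grasp_force: 42.8
```

>>> jog_arm:
  deltas: [0, 0, 0.005, 0, 0, 0.067, 0.5, 0, 0, 0.007, 0, 0, 0.133, 0.5, 0, 0, 0.009, 0, 0, 0.2, 0.5, 0, 0, 0.009, 0, 0, 0.2, 0.5]

```text
t: 11.3
tcp_pos: [0.5556, -0.0521, 0.1028]
tool_rot: [2.364, 2.068, 0.002]
wrist_force: [0.1, 0.5, 5.4]
width: 0.617
grasp_force: 42.9
```

```bash
python3 - <<'E'
from h import *
st()
E
```

```text
t 11.30 p [ 0.5556 -0.0521  0.1028] yaw -7.6 tilt [0.001 0.   ] q [-0.04  0.79  0.08  1.89 -0.13  0.47  0.  ] F [0.1 0.5 5.4] M [ 0.23  0.16 -0.12] w 0.617 g 42.9
```

>>> jog_arm:
  deltas: [0, 0, 0.002, 0, 0, 0.05, 0.5, 0, 0, 0.004, 0, 0, 0.1, 0.5, 0, 0, 0.006, 0, 0, 0.15, 0.5, 0, 0, 0.006, 0, 0, 0.15, 0.5]

```text
t: 11.63
tcp_pos: [0.5556, -0.0523, 0.1021]
tool_rot: [2.59, 1.777, 0.002]
wrist_force: [-0.5, 0.1, 5.9]
width: 0.618
grasp_force: 42.9
```

```bash
python3 - <<'E'
from h import *
st()
E
```

```text
t 11.63 p [ 0.5556 -0.0523  0.1021] yaw -21.1 tilt [0.001 0.001] q [-0.07  0.8   0.14  1.89 -0.22  0.47 -0.14] F [-0.5  0.1  5.9] M [ 0.19  0.18 -0.08] w 0.618 g 42.9
```

>>> jog_arm:
  deltas: [0, 0, 0.002, 0, 0, 0.05, 0.5, 0, 0, 0.004, 0, 0, 0.1, 0.5, 0, 0, 0.004, 0, 0, 0.15, 0.5, 0, 0, 0.004, 0, 0, 0.15, 0.5]

```text
t: 11.97
tcp_pos: [0.5561, -0.0524, 0.1021]
tool_rot: [2.78, 1.461, 0.004]
wrist_force: [-0.2, 1.9, 9.7]
width: 0.619
grasp_force: 43.2
```

```bash
python3 - <<'E'
from h import *
st()
E
```

```text
t 11.97 p [ 0.5561 -0.0524  0.1021] yaw -34.6 tilt [0.002 0.   ] q [-0.1   0.8   0.2   1.89 -0.31  0.48 -0.29] F [-0.2  1.9  9.7] M [ 0.18  0.19 -0.05] w 0.619 g 43.2
```

>>> jog_arm:
  deltas: [0, 0, 0, 0, 0, 0, 0.5, 0, 0, 0, 0, 0, 0.05, 0.5, 0, 0, 0, 0, 0, 0.1, 0.5, 0, 0, 0, 0, 0, 0.15, 0.5, 0, 0, 0, 0, 0, 0.2, 0.5]
  newtons: 70

```text
t: 12.38
tcp_pos: [0.5562, -0.0524, 0.1024]
tool_rot: [2.975, 1.008, 0.005]
wrist_force: [-0.7, 1.0, 10.8]
width: 0.608
grasp_force: 71.3
```

```bash
python3 - <<'E'
from h import *
st()
E
```

```text
t 12.38 p [ 0.5562 -0.0524  0.1024] yaw -52.6 tilt [0.003 0.001] q [-0.15  0.81  0.27  1.89 -0.43  0.49 -0.49] F [-0.7  1.  10.8] M [0.15 0.29 0.13] w 0.608 g 71.3
```

```bash
python3 - <<'E'
from h import *
si,sd=r.get_image("side"); np.savez("/tmp/s2",si=si,sd=sd)
u,v=proj("side",[.5555,-.053,.12])[0].astype(int)
save("s2",np.uint8(np.clip(cv2.resize(si[v-35:v+35,u-45:u+45],(792,616)[:2] and (771,600),interpolation=2)*1.7,0,255)))
h=cv2.cvtColor(si,cv2.COLOR_RGB2HSV); m=cv2.inRange(h,(100,100,30),(125,255,255)); k=np.zeros_like(m); cv2.circle(k,(u,v),20,255,-1); m&=k
C=cloud("side",sd); D=C[(m>0)&(sd>0)]; print(len(D),np.percentile(D[:,2],[2,10,50,80,90,98]))
E
```

```text
313 [0.10177073 0.10624587 0.11785543 0.11905169 0.11950178 0.12047768]
```

View pics/s2.png

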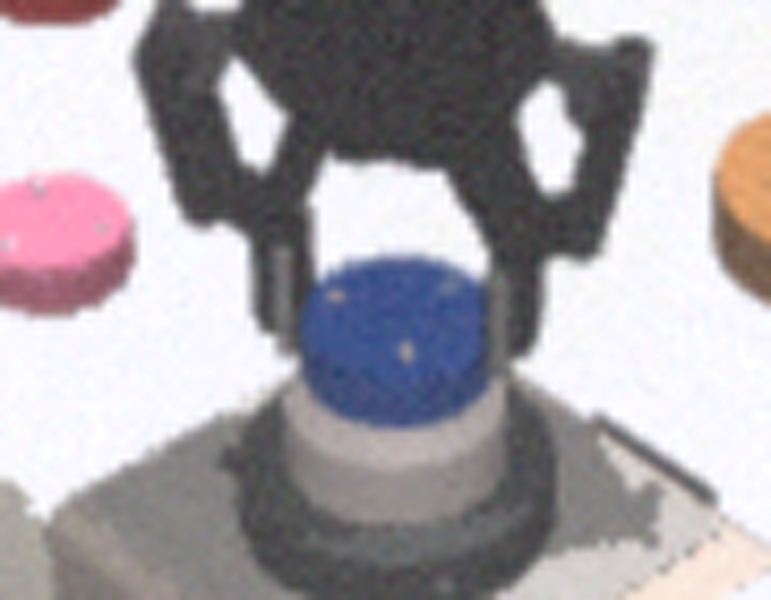

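```bash
python3 - <<'E'
from h import *
def ang(px,z,c):
    p=ray("side",px,z)[:,:2]-c; print(np.round(np.degrees(np.arctan2(p[:,1],p[:,0])),1),np.round(np.hypot(*p.T),4))
u,v=proj("side",[.5555,-.053,.12])[0].astype(int)
ang(np.array([(337,296),(452,287),(407,350)])/8.567+[u-45,v-35],.1195,[.555,-.053])
# hover marks by brightness inside the lid
H=np.load("/tmp/hov.npz"); im=H["si"].astype(int); h=cv2.cvtColor(H["si"],cv2.COLOR_RGB2HSV)
u0,v0=proj("side",[.5518,-.0569,.185])[0]
L=[(im[y,x,0],x,y) for y in range(int(v0)-6,int(v0)+7) for x in range(int(u0)-9,int(u0)+10)]
L.sort(reverse=True); L=np.array(L[:10]); print(L.tolist()); ang(L[:,1:],.185,[.5516,-.057])
T=np.load("/tmp/top.npz"); ang2=lambda px:ray("top",px,.02)[:,:2]-ray("top",[[171,212.5]],.02)[0,:2]
q=ang2(np.array([(205,123),(108,143),(174,215)])/9.14+[153,195]); print("start marks",np.round(np.degrees(np.arctan2(q[:,1],q[:,0])),1))
E
```

```text
[ 120.9  -18.2 -119.2] [0.0153 0.019  0.0205]
[[141, 232, 192], [137, 233, 192], [131, 249, 192], [131, 232, 193], [119, 234, 192], [118, 248, 192], [114, 247, 192], [102, 233, 193], [100, 235, 192], [91, 249, 193]]
[87.4 84.2 11.3 92.3 80.8 15.  19.  89.1 77.   6.3] [0.0332 0.0317 0.0306 0.0301 0.0304 0.0294 0.0282 0.0285 0.0291 0.0274]
start marks [ -47.6   73.3 -169.7]
```

The lid is level and low on the neck. Its marks have followed the grip with no slip, and the TCP height corresponds to home. I turn a little further to feel the stop.

>>> jog_arm:
  deltas: [0, 0, 0, 0, 0, 0.05, 0.5, 0, 0, 0, 0, 0, 0.1, 0.5, 0, 0, 0, 0, 0, 0.1, 0.5]

```text
t: 12.68
tcp_pos: [0.556, -0.0525, 0.1023]
tool_rot: [3.045, 0.771, 0.004]
wrist_force: [-1.3, 1.1, 12.0]
width: 0.607
grasp_force: 71.5
```

```bash
python3 - <<'E'
from h import *
st()
E
```

```text
t 12.68 p [ 0.556  -0.0525  0.1023] yaw -61.6 tilt [0.002 0.001] q [-0.17  0.82  0.31  1.89 -0.49  0.5  -0.59] F [-1.3  1.1 12. ] M [ 0.17  0.31 -0.22] w 0.607 g 71.5
```

>>> jog_arm:
  deltas: [0, 0, 0, 0, 0, 0.05, 0.5, 0, 0, 0, 0, 0, 0.1, 0.5, 0, 0, 0, 0, 0, 0.1, 0.5]

```text
t: 12.93
tcp_pos: [0.5558, -0.0524, 0.1024]
tool_rot: [-3.096, -0.53, -0.003]
wrist_force: [-1.6, 1.4, 11.9]
width: 0.609
grasp_force: 71.8
```

```bash
python3 - <<'E'
from h import *
st()
E
```

```text
t 12.93 p [ 0.5558 -0.0524  0.1024] yaw -70.6 tilt [0.002 0.001] q [-0.19  0.83  0.36  1.89 -0.55  0.52 -0.69] F [-1.6  1.4 11.9] M [ 0.17  0.42 -0.33] w 0.609 g 71.8
```

>>> jog_arm:
  deltas: [0, 0, 0, 0, 0, 0.06, 0.5, 0, 0, 0, 0, 0, 0.12, 0.5, 0, 0, 0, 0, 0, 0.17, 0.5, 0, 0, 0, 0, 0, 0.17, 0.5]

```text
t: 13.27
tcp_pos: [0.556, -0.0518, 0.1023]
tool_rot: [-3.139, -0.12, -0.003]
wrist_force: [-1.0, 2.6, 13.2]
width: 0.605
grasp_force: 72.6
```

```bash
python3 - <<'E'
from h import *
st()
si,sd=r.get_image("side"); u,v=proj("side",[.5555,-.053,.12])[0].astype(int)
save("s3",np.uint8(np.clip(cv2.resize(si[v-35:v+35,u-45:u+45],(771,600),interpolation=2)*1.7,0,255)))
h=cv2.cvtColor(si,cv2.COLOR_RGB2HSV); m=cv2.inRange(h,(100,100,30),(125,255,255)); k=np.zeros_like(m); cv2.circle(k,(u,v),20,255,-1); m&=k
C=cloud("side",sd); D=C[(m>0)&(sd>0)]; print(len(D),np.percentile(D[:,2],[2,10,50,80,90,98]))
E
```

```text
t 13.27 p [ 0.556  -0.0518  0.1023] yaw -85.6 tilt [0.002 0.001] q [-0.23  0.84  0.42  1.9  -0.64  0.54 -0.87] F [-1.   2.6 13.2] M [0.28 0.25 0.05] w 0.605 g 72.6
249 [0.1024818  0.10626866 0.11796429 0.11918555 0.1198035  0.12042807]
```

View pics/s3.png

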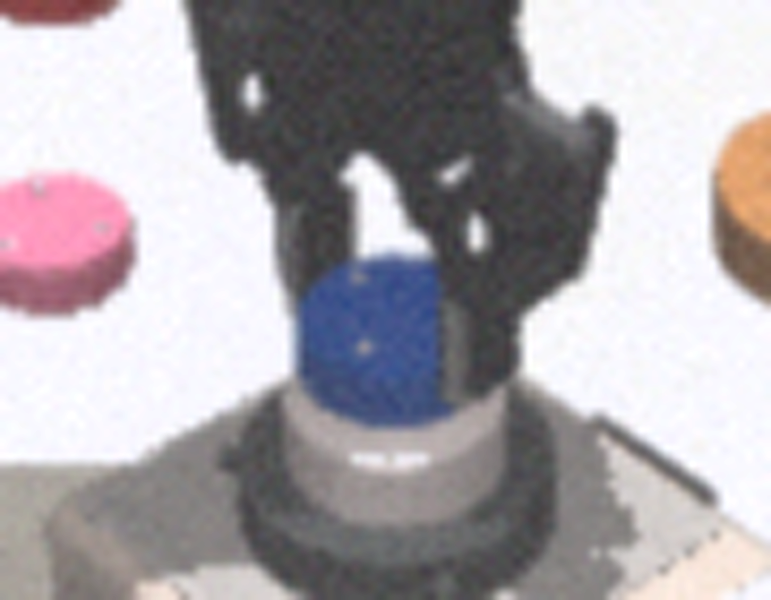

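```bash
python3 - <<'E'
from h import *
u,v=proj("side",[.5555,-.053,.12])[0].astype(int)
for L in([(337,296),(407,350)],[(358,277),(363,346)]):
  p=ray("side",np.array(L)/8.567+[u-45,v-35],.1195)[:,:2]; print(p)
  m=p.mean(0); d=p[1]-p[0]; print("dist",np.linalg.norm(d),"dir",np.degrees(np.arctan2(d[1],d[0])))
o=[r.get_obs()]; print(np.round(o[0]["joint_torque"],2))
E
```

```text
[[ 0.54715006 -0.03988978]
 [ 0.5449886  -0.0708778 ]]
dist 0.031063302984407695 dir -93.99000173747254
[[ 0.5571673  -0.03747574]
 [ 0.53750125 -0.06133545]]
dist 0.03091988198800777 dir -129.49660028068627
[  0.85 -44.64   6.9   -7.69   0.16  -0.66   0.05]
```

The lid has turned about 60° past seating with no torque, which is suspicious. I lift gently to test whether the thread holds it.

>>> jog_arm:
  deltas: [0, 0, -0.01, 0, 0, 0, 0.5, 0, 0, -0.02, 0, 0, 0, 0.5, 0, 0, -0.035, 0, 0, 0, 0.5, 0, 0, -0.035, 0, 0, 0, 0.5]

```text
t: 13.65
tcp_pos: [0.5561, -0.0519, 0.1027]
tool_rot: [3.139, 0.119, 0.001]
wrist_force: [7.5, 0.4, -22.9]
width: 0.6
grasp_force: 81.6
```

```bash
python3 - <<'E'
from h import *
st()
E
```

```text
t 13.65 p [ 0.5561 -0.0519  0.1027] yaw -85.7 tilt [ 0.    -0.001] q [-0.23  0.84  0.43  1.89 -0.64  0.54 -0.87] F [  7.5   0.4 -22.9] M [-0.14 -1.68 -0.25] w 0.600 g 81.6
```

>>> jog_arm:
  deltas: [0, 0, 0.012, 0, 0, 0, 0.5, 0, 0, 0.024, 0, 0, 0, 0.5, 0, 0, 0.024, 0, 0, 0, 0.5]

```text
t: 13.9
tcp_pos: [0.5561, -0.0519, 0.1025]
tool_rot: [-3.138, -0.118, -0.003]
wrist_force: [3.0, 3.3, -0.5]
width: 0.602
grasp_force: 83.8
```

```bash
python3 - <<'E'
from h import *
st()
E
```

```text
t 13.90 p [ 0.5561 -0.0519  0.1025] yaw -85.7 tilt [0.002 0.001] q [-0.23  0.84  0.43  1.9  -0.64  0.54 -0.87] F [ 3.   3.3 -0.5] M [ 0.44 -0.8  -0.2 ] w 0.602 g 83.8
```

>>> jog_arm:
  deltas: [0, 0, 0, 0, 0, 0.06, 0.5, 0, 0, 0, 0, 0, 0.12, 0.5, 0, 0, 0, 0, 0, 0.18, 0.5, 0, 0, 0, 0, 0, 0.18, 0.5]

```text
t: 14.23
tcp_pos: [0.5555, -0.0527, 0.1036]
tool_rot: [-3.123, 0.332, -0.002]
wrist_force: [-0.1, 2.9, 14.0]
width: 0.603
grasp_force: 85.5
```

```bash
python3 - <<'E'
from h import *
st(); print(r.get_obs()["joint_torque"][-3:])
E
```

```text
t 14.23 p [ 0.5555 -0.0527  0.1036] yaw -102.1 tilt [0.001 0.001] q [-0.27  0.86  0.5   1.9  -0.73  0.58 -1.06] F [-0.1  2.9 14. ] M [ 0.66  0.04 -0.23] w 0.603 g 85.5
[ 0.45785517 -0.75394928 -0.29399296]
```

```bash
python3 - <<'E'
from h import *
si,sd=r.get_image("side"); u,v=proj("side",[.5555,-.053,.12])[0].astype(int)
save("s4",np.uint8(np.clip(cv2.resize(si[v-35:v+35,u-45:u+45],(771,600),interpolation=2)*1.7,0,255)))
h=cv2.cvtColor(si,cv2.COLOR_RGB2HSV); m=cv2.inRange(h,(100,100,30),(125,255,255)); k=np.zeros_like(m); cv2.circle(k,(u,v),20,255,-1); m&=k
C=cloud("side",sd); D=C[(m>0)&(sd>0)]; print(len(D),np.percentile(D[:,2],[2,10,50,80,90,98]))
E
```

```text
192 [0.10331356 0.10902992 0.11882472 0.12015165 0.1207769  0.12157401]
```

View pics/s4.png

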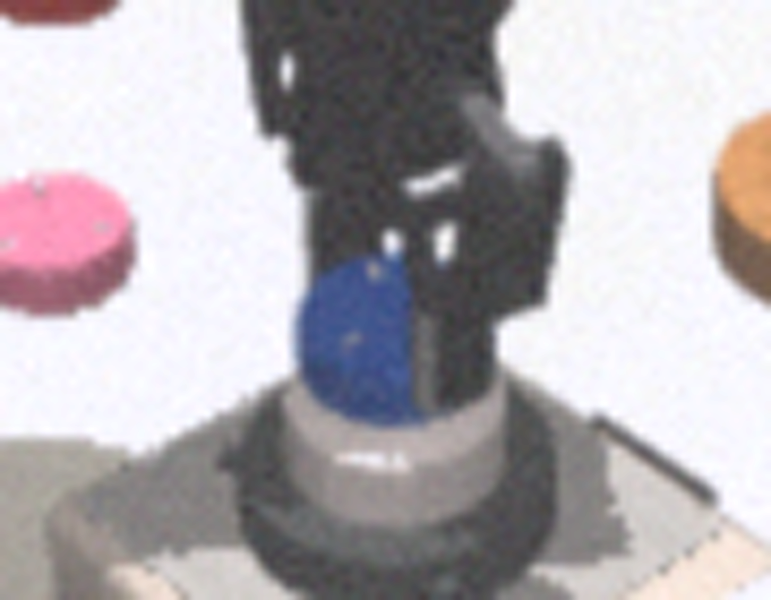

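The marks are now at (373,272) and (352,338), and the lid rose about 1 mm on the last turn, so it is overturned. I back off and watch.

>>> jog_arm:
  deltas: [0, 0, 0, 0, 0, -0.06, 0.5, 0, 0, 0, 0, 0, -0.12, 0.5, 0, 0, 0, 0, 0, -0.18, 0.5, 0, 0, 0, 0, 0, -0.18, 0.5]
  newtons: 40

```text
t: 14.62
tcp_pos: [0.5565, -0.0529, 0.1047]
tool_rot: [-3.138, -0.123, -0.007]
wrist_force: [-0.8, 1.8, 18.8]
width: 0.6
grasp_force: 85.8
```

```bash
python3 - <<'E'
from h import *
st(); print(r.get_obs()["joint_torque"][-3:])
E
```

```text
t 14.62 p [ 0.5565 -0.0529  0.1047] yaw -85.5 tilt [0.004 0.001] q [-0.23  0.84  0.43  1.9  -0.64  0.54 -0.86] F [-0.8  1.8 18.8] M [0.61 0.16 0.02] w 0.600 g 85.8
[ 0.43121425 -0.76554408  0.48484683]
```

>>> jog_arm:
  deltas: [0, 0, 0, 0, 0, -0.06, 0.5, 0, 0, 0, 0, 0, -0.12, 0.5, 0, 0, 0, 0, 0, -0.18, 0.5, 0, 0, 0, 0, 0, -0.18, 0.5]

```text
t: 14.95
tcp_pos: [0.5571, -0.052, 0.1053]
tool_rot: [-3.089, -0.565, -0.009]
wrist_force: [-1.2, 4.4, 23.4]
width: 0.603
grasp_force: 86.4
```

```bash
python3 - <<'E'
from h import *
st(); print(r.get_obs()["joint_torque"][-3:])
E
```

```text
t 14.95 p [ 0.5571 -0.052   0.1053] yaw -69.3 tilt [0.005 0.003] q [-0.19  0.82  0.35  1.89 -0.54  0.52 -0.67] F [-1.2  4.4 23.4] M [ 1.    0.39 -0.06] w 0.603 g 86.4
[ 0.67955509 -1.22395847  0.51449105]
```

>>> jog_arm:
  deltas: [0, 0, 0, 0, 0, 0, 1, 0, 0, 0, 0, 0, 0, 1, 0, 0, 0, 0, 0, 0, 1, 0, 0, 0, 0, 0, 0, 1]

```text
t: 15.28
tcp_pos: [0.5542, -0.0532, 0.1019]
tool_rot: [3.092, 0.558, -0.002]
wrist_force: [0.1, 0.6, 0.2]
width: 1.0
grasp_force: 0.0
```

```bash
python3 - <<'E'
from h import *
st()
si,sd=r.get_image("side"); u,v=proj("side",[.5555,-.053,.12])[0].astype(int)
save("s5",np.uint8(np.clip(cv2.resize(si[v-35:v+35,u-45:u+45],(771,600),interpolation=2)*1.7,0,255)))
h=cv2.cvtColor(si,cv2.COLOR_RGB2HSV); m=cv2.inRange(h,(100,100,30),(125,255,255)); k=np.zeros_like(m); cv2.circle(k,(u,v),20,255,-1); m&=k
C=cloud("side",sd); D=C[(m>0)&(sd>0)]; print(len(D),np.percentile(D[:,2],[2,10,50,80,90,98]))
t=D[D[:,2]>np.percentile(D[:,2],55)-.0]; A=np.c_[t[:,:2]-t[:,:2].mean(0),np.ones(len(t))]; s=np.linalg.lstsq(A,t[:,2],rcond=None)[0]; print("top plane",s)
E
```

```text
t 15.28 p [ 0.5542 -0.0532  0.1019] yaw -69.5 tilt [-0.001 -0.   ] q [-0.19  0.83  0.35  1.9  -0.54  0.52 -0.68] F [0.1 0.6 0.2] M [ 0.02 -0.05 -0.01] w 1.000 g 0.0
319 [0.10698262 0.11091625 0.12211467 0.12324439 0.12382125 0.12501341]
top plane [-0.01061908 -0.00213644  0.12330285]
```

View pics/s5.png

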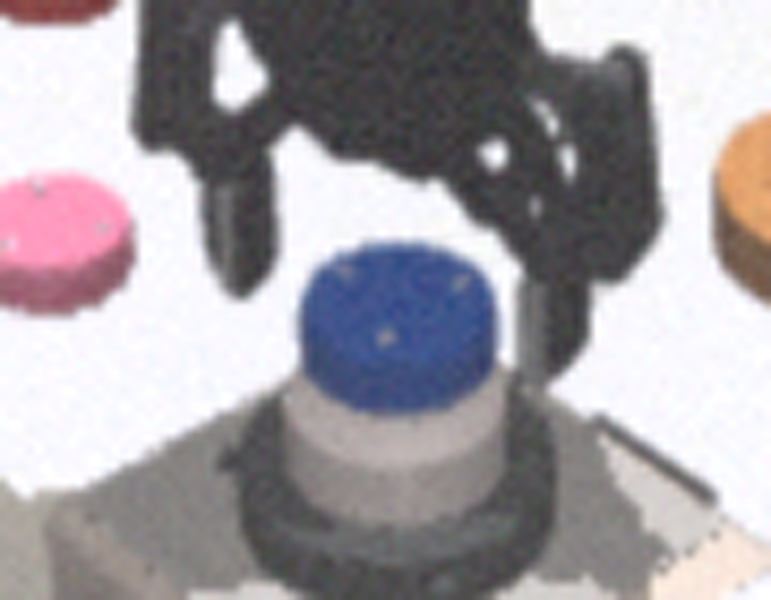

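The lid is level and released. Its marks are at (345,271), (462,283) and (385,337), and its top is about 4 mm higher than when it was home. Overturning made it skip a thread, so about 75° remains. I regrip and this time stop on height.

>>> jog_arm:
  deltas: [0, 0, -0.037, 0, 0, 0, 1, 0, 0, -0.037, 0, 0, 0, 1, 0, 0, -0.037, 0, 0, 0, 0.5, 0, 0, -0.037, 0, 0, 0, 0.5, 0, 0, -0.037, 0, 0, 0, 0.5]
  newtons: 30

```text
t: 15.75
tcp_pos: [0.555, -0.0528, 0.1068]
tool_rot: [-3.091, -0.559, -0.0]
wrist_force: [-0.2, 1.3, 6.0]
width: 0.624
grasp_force: 30.5
```

>>> jog_arm:
  deltas: [0, 0, 0, 0, 0, 0, 0.5, 0, 0, 0, 0, 0, 0, 0.5, 0, 0, 0, 0, 0, 0, 0.5]

```text
t: 16.0
tcp_pos: [0.555, -0.0527, 0.1069]
tool_rot: [-3.091, -0.559, -0.0]
wrist_force: [-0.3, 1.0, 3.6]
width: 0.621
grasp_force: 30.8
```

```bash
python3 - <<'E'
from h import *
st(); print(r.get_obs()["joint_torque"][-3:])
E
```

```text
t 16.00 p [ 0.555  -0.0527  0.1069] yaw -69.5 tilt [0. 0.] q [-0.19  0.82  0.36  1.89 -0.54  0.53 -0.68] F [-0.3  1.   3.6] M [0.17 0.2  0.04] w 0.621 g 30.8
[ 0.03798388 -0.30690271  0.00908559]
```

>>> jog_arm:
  deltas: [0, 0, 0.003, 0, 0, 0.067, 0.5, 0, 0, 0.006, 0, 0, 0.133, 0.5, 0, 0, 0.008, 0, 0, 0.2, 0.5, 0, 0, 0.011, 0, 0, 0.267, 0.5, 0, 0, 0.014, 0, 0, 0.333, 0.5]

```text
t: 16.42
tcp_pos: [0.5549, -0.0526, 0.1052]
tool_rot: [-3.13, 0.267, 0.0]
wrist_force: [-1.0, 0.5, 4.0]
width: 0.625
grasp_force: 31.3
```

>>> jog_arm:
  deltas: [0, 0, 0.003, 0, 0, 0.067, 0.5, 0, 0, 0.006, 0, 0, 0.133, 0.5, 0, 0, 0.008, 0, 0, 0.2, 0.5, 0, 0, 0.011, 0, 0, 0.267, 0.5, 0, 0, 0.011, 0, 0, 0.267, 0.5]

```text
t: 16.83
tcp_pos: [0.5551, -0.0521, 0.1038]
tool_rot: [-3.006, 0.911, 0.001]
wrist_force: [-0.0, 1.8, 5.3]
width: 0.62
grasp_force: 31.2
```

```bash
python3 - <<'E'
from h import *
st(); print(r.get_obs()["joint_torque"][-3:])
E
```

```text
t 16.83 p [ 0.5551 -0.0521  0.1038] yaw -123.7 tilt [-0.     0.001] q [-0.33  0.89  0.61  1.9  -0.85  0.63 -1.33] F [-0.   1.8  5.3] M [ 0.49  0.23 -0.08] w 0.620 g 31.2
[ 0.04790574 -0.60293175 -0.58846096]
```

>>> jog_arm:
  deltas: [0, 0, 0.002, 0, 0, 0.055, 0.5, 0, 0, 0.005, 0, 0, 0.11, 0.5, 0, 0, 0.005, 0, 0, 0.11, 0.5, 0, 0, 0.005, 0, 0, 0.11, 0.5]

```text
t: 17.17
tcp_pos: [0.5551, -0.052, 0.1033]
tool_rot: [-2.918, 1.161, 0.001]
wrist_force: [-0.8, 1.7, 4.5]
width: 0.62
grasp_force: 31.2
```

```bash
python3 - <<'E'
from h import *
st(); print(r.get_obs()["joint_torque"][-3:])
E
```

```text
t 17.17 p [ 0.5551 -0.052   0.1033] yaw -133.4 tilt [0.    0.001] q [-0.35  0.9   0.65  1.9  -0.89  0.66 -1.46] F [-0.8  1.7  4.5] M [ 0.45  0.17 -0.11] w 0.620 g 31.2
[ 0.18774297 -0.67563515  0.00640151]
```

>>> jog_arm:
  deltas: [0, 0, 0.002, 0, 0, 0.055, 0.5, 0, 0, 0.005, 0, 0, 0.11, 0.5, 0, 0, 0.005, 0, 0, 0.11, 0.5, 0, 0, 0.005, 0, 0, 0.11, 0.5]

```text
t: 17.5
tcp_pos: [0.5551, -0.0519, 0.1029]
tool_rot: [-2.806, 1.408, 0.001]
wrist_force: [-1.1, 3.0, 7.9]
width: 0.623
grasp_force: 31.4
```

```bash
python3 - <<'E'
from h import *
st(); print(r.get_obs()["joint_torque"][-3:])
si,sd=r.get_image("side"); u,v=proj("side",[.5555,-.053,.12])[0].astype(int)
h=cv2.cvtColor(si,cv2.COLOR_RGB2HSV); m=cv2.inRange(h,(100,100,30),(125,255,255)); k=np.zeros_like(m); cv2.circle(k,(u,v),20,255,-1); m&=k
C=cloud("side",sd); D=C[(m>0)&(sd>0)]; print(len(D),np.percentile(D[:,2],[2,10,50,80,90,98]))
E
```

```text
t 17.50 p [ 0.5551 -0.0519  0.1029] yaw -143.3 tilt [0.    0.002] q [-0.36  0.91  0.68  1.9  -0.92  0.68 -1.6 ] F [-1.1  3.   7.9] M [ 0.58  0.3  -0.07] w 0.623 g 31.4
[ 0.17699802 -0.90398233  0.0026716 ]
121 [0.1036489  0.10739877 0.11787763 0.11925148 0.12018335 0.12074107]
```

>>> jog_arm:
  deltas: [0, 0, 0, 0, 0, 0.055, 0.5, 0, 0, 0, 0, 0, 0.11, 0.5, 0, 0, 0, 0, 0, 0.11, 0.5, 0, 0, 0, 0, 0, 0.11, 0.5]

```text
t: 17.88
tcp_pos: [0.5551, -0.0518, 0.1029]
tool_rot: [-2.675, 1.645, 0.001]
wrist_force: [-1.9, 2.1, 7.8]
width: 0.619
grasp_force: 31.4
```

>>> jog_arm:
  deltas: [0, 0, 0, 0, 0, 0, 1, 0, 0, 0, 0, 0, 0, 1, 0, 0, 0, 0, 0, 0, 1, 0, 0, 0, 0, 0, 0, 1]

```text
t: 18.22
tcp_pos: [0.5549, -0.0531, 0.1023]
tool_rot: [2.675, -1.646, -0.0]
wrist_force: [0.0, -0.5, -0.1]
width: 1.001
grasp_force: 0.0
```

```bash
python3 - <<'E'
from h import *
st()
si,sd=r.get_image("side"); u,v=proj("side",[.5555,-.053,.12])[0].astype(int)
h=cv2.cvtColor(si,cv2.COLOR_RGB2HSV); m=cv2.inRange(h,(100,100,30),(125,255,255)); k=np.zeros_like(m); cv2.circle(k,(u,v),20,255,-1); m&=k
C=cloud("side",sd); D=C[(m>0)&(sd>0)]; print(len(D),np.percentile(D[:,2],[2,10,50,80,90,98]))
t=D[D[:,2]>.1165]; A=np.c_[t[:,:2]-t[:,:2].mean(0),np.ones(len(t))]; print("top plane",np.linalg.lstsq(A,t[:,2],rcond=None)[0],t.mean(0))
S=np.load("/tmp/side.npz"); Q=cloud("side",S["d"]); q=Q[(np.hypot(Q[...,0]-.555,Q[...,1]+.053)<.022)&(Q[...,2]>.108)&(Q[...,2]<.125)]; print("rim z",np.percentile(q[:,2],[50,80,90,95]))
E
```

```text
t 18.22 p [ 0.5549 -0.0531  0.1023] yaw -153.2 tilt [-0. -0.] q [-0.37  0.92  0.71  1.9  -0.95  0.69 -1.75] F [ 0.  -0.5 -0.1] M [-0.01  0.03 -0.  ] w 1.001 g 0.0
189 [0.10282075 0.10719306 0.11789477 0.11903868 0.11964712 0.12045542]
top plane [-2.28922005e-05  4.78717555e-03  1.18531999e-01] [ 0.55868792 -0.06245262  0.118532  ]
rim z [0.11209908 0.1143039  0.11514587 0.11555367]
```

The lid is seated: its top height reads the same as in the first seating, it is level, and it stopped sinking while Fz rose. Next is the dial.

>>> jog_arm:
  deltas: [0, 0, -0.25, 0, 0, 0, 1, 0, 0, -0.5, 0, 0, 0, 1, 0, 0, -0.6, 0, 0, 0, 1, 0, 0, -0.6, 0, 0, 0, 1]

```text
t: 18.6
tcp_pos: [0.5568, -0.0539, 0.1772]
tool_rot: [-2.674, 1.646, -0.008]
wrist_force: [0.3, -0.7, -0.3]
width: 0.999
grasp_force: 0.0
```

```bash
python3 - <<'E'
from h import *
st(); plan([(.5464,-.184,.16,-68),(.5464,-.184,.16,16.8),(.5464,-.184,.056,16.8)])
E
```

```text
t 18.60 p [ 0.5568 -0.0539  0.1772] yaw -153.2 tilt [ 0.005 -0.001] q [-0.43  0.83  0.82  1.86 -0.82  0.83 -1.85] F [ 0.3 -0.7 -0.3] M [-0.04 -0.    0.07] w 0.999 g 0.0
    [0.31  0.189 0.048] [-0.    -0.001 -0.316]
    [0.183 0.313 0.048] [-0.    -0.001 -0.316]
(0.5464, -0.184, 0.16, -68) [0.012 0.362 0.048] [-0.    -0.001 -0.316]
    [0. 0. 0.] [-0.     0.    -0.314]
    [0. 0. 0.] [-0.     0.    -0.314]
(0.5464, -0.184, 0.16, 16.8) [0. 0. 0.] [-0.     0.    -0.314]
(0.5464, -0.184, 0.056, 16.8) [ 0.    -0.     0.867] [0. 0. 0.]
```

>>> jog_arm:
  deltas: [0.31, 0.189, 0, 0, 0, -0.315, 1, 0.31, 0.189, 0, 0, 0, -0.315, 1, 0.31, 0.189, 0, 0, 0, -0.315, 1, 0.31, 0.189, 0, 0, 0, -0.315, 1, 0.31, 0.189, 0, 0, 0, -0.315, 1]

```text
t: 19.02
tcp_pos: [0.5509, -0.0961, 0.1736]
tool_rot: [-2.997, 0.937, 0.002]
wrist_force: [0.7, 0.6, 0.9]
width: 0.999
grasp_force: 0.0
```

>>> jog_arm:
  deltas: [0.183, 0.313, 0, 0, 0, -0.315, 1, 0.183, 0.313, 0, 0, 0, -0.315, 1, 0.183, 0.313, 0, 0, 0, -0.315, 1, 0.183, 0.313, 0, 0, 0, -0.315, 1, 0.183, 0.313, 0, 0, 0, -0.315, 1]

```text
t: 19.43
tcp_pos: [0.5476, -0.1395, 0.1738]
tool_rot: [-3.135, 0.179, 0.002]
wrist_force: [-0.3, 0.9, -0.6]
width: 0.998
grasp_force: 0.0
```

>>> jog_arm:
  deltas: [0.012, 0.362, 0, 0, 0, -0.315, 1, 0.012, 0.362, 0, 0, 0, -0.315, 1, 0.012, 0.362, 0, 0, 0, -0.315, 1, 0.012, 0.362, 0, 0, 0, -0.315, 1, 0.012, 0.362, 0, 0, 0, -0.315, 1]

```text
t: 19.85
tcp_pos: [0.5442, -0.1828, 0.1739]
tool_rot: [-3.084, -0.591, 0.001]
wrist_force: [0.5, 0.5, -0.8]
width: 0.996
grasp_force: 0.0
```

>>> jog_arm:
  deltas: [0, 0, 0, 0, 0, -0.315, 1, 0, 0, 0, 0, 0, -0.315, 1, 0, 0, 0, 0, 0, -0.315, 1, 0, 0, 0, 0, 0, -0.315, 1, 0, 0, 0, 0, 0, -0.315, 1]

```text
t: 20.27
tcp_pos: [0.5443, -0.1825, 0.174]
tool_rot: [-2.846, -1.327, 0.001]
wrist_force: [-0.1, -0.6, -0.0]
width: 1.0
grasp_force: 0.0
```

>>> jog_arm:
  deltas: [0, 0, 0, 0, 0, -0.315, 1, 0, 0, 0, 0, 0, -0.315, 1, 0, 0, 0, 0, 0, -0.315, 1, 0, 0, 0, 0, 0, -0.315, 1, 0, 0, 0, 0, 0, -0.315, 1]

```text
t: 20.68
tcp_pos: [0.5442, -0.1827, 0.174]
tool_rot: [-2.436, -1.982, 0.0]
wrist_force: [-0.8, 0.6, 0.5]
width: 1.002
grasp_force: 0.0
```

>>> jog_arm:
  deltas: [0, 0, 0, 0, 0, -0.315, 1, 0, 0, 0, 0, 0, -0.315, 1, 0, 0, 0, 0, 0, -0.315, 1, 0, 0, 0, 0, 0, -0.315, 1, 0, 0, 0, 0, 0, -0.315, 1]

```text
t: 21.1
tcp_pos: [0.5442, -0.1828, 0.1741]
tool_rot: [-1.877, -2.517, 0.0]
wrist_force: [0.1, -0.1, 0.4]
width: 0.998
grasp_force: 0.0
```

```bash
python3 - <<'E'
from h import *
st(); plan([(.5462,-.184,.10,16.8)])
E
```

```text
t 21.10 p [ 0.5442 -0.1828  0.1741] yaw 16.6 tilt [-0.001  0.001] q [ 0.28  0.69 -0.06  1.78  0.06  0.67  0.48] F [ 0.1 -0.1  0.4] M [0.01 0.01 0.02] w 0.998 g 0.0
(0.5462, -0.184, 0.1, 16.8) [-0.015  0.014  0.617] [-0.001 -0.001 -0.003]
```

>>> jog_arm:
  deltas: [-0.015, 0.014, 0.3, 0, 0, 0, 1, -0.015, 0.014, 0.6, 0, 0, 0, 1, -0.015, 0.014, 0.6, 0, 0, 0, 1, -0.015, 0.014, 0.6, 0, 0, 0, 1]

```text
t: 21.43
tcp_pos: [0.545, -0.1837, 0.1011]
tool_rot: [-1.876, -2.514, 0.004]
wrist_force: [0.0, -0.6, -0.2]
width: 0.999
grasp_force: 0.0
```

```bash
python3 - <<'E'
from h import *
st(); plan([(.5462,-.184,.057,16.8)])
E
```

```text
t 21.43 p [ 0.545  -0.1837  0.1011] yaw 16.6 tilt [-0.005  0.001] q [ 0.27  0.81 -0.05  1.82  0.07  0.52  0.47] F [ 0.  -0.6 -0.2] M [-0.02 -0.01  0.04] w 0.999 g 0.0
(0.5462, -0.184, 0.057, 16.8) [-0.006  0.01   0.368] [-0.003 -0.001 -0.003]
```

>>> jog_arm:
  deltas: [0, 0.004, 0.18, 0, 0, 0, 1, 0, 0.004, 0.35, 0, 0, 0, 1, 0, 0.004, 0.35, 0, 0, 0, 0.6, 0, 0.004, 0.35, 0, 0, 0, 0.3, 0, 0.004, 0.35, 0, 0, 0, 0.05]
  newtons: 25

```text
t: 21.85
tcp_pos: [0.5485, -0.1845, 0.0626]
tool_rot: [1.872, 2.519, 0.001]
wrist_force: [0.2, 0.3, 0.4]
width: 0.605
grasp_force: 0.0
```

>>> jog_arm:
  deltas: [0, 0, 0, 0, 0, 0, 0.05, 0, 0, 0, 0, 0, 0, 0.05, 0, 0, 0, 0, 0, 0, 0.05, 0, 0, 0, 0, 0, 0, 0.05, 0, 0, 0, 0, 0, 0, 0.05]

```text
t: 22.27
tcp_pos: [0.5466, -0.1847, 0.0617]
tool_rot: [-1.873, -2.522, 0.001]
wrist_force: [-3.6, 0.1, 7.5]
width: 0.146
grasp_force: 27.1
```

```bash
python3 - <<'E'
from h import *
st()
E
```

```text
t 22.27 p [ 0.5466 -0.1847  0.0617] yaw 16.8 tilt [-0.001 -0.001] q [ 0.27  0.87 -0.04  1.84  0.08  0.43  0.46] F [-3.6  0.1  7.5] M [-0.03  0.56 -0.05] w 0.146 g 27.1
```

>>> jog_arm:
  deltas: [0, 0, 0, 0, 0, 0.067, 0.05, 0, 0, 0, 0, 0, 0.133, 0.05, 0, 0, 0, 0, 0, 0.2, 0.05, 0, 0, 0, 0, 0, 0.267, 0.05, 0, 0, 0, 0, 0, 0.333, 0.05]

```text
t: 22.68
tcp_pos: [0.5454, -0.1847, 0.0617]
tool_rot: [-2.465, -1.945, 0.003]
wrist_force: [-6.1, -0.2, 9.2]
width: 0.141
grasp_force: 27.4
```

>>> jog_arm:
  deltas: [0, 0, 0, 0, 0, 0.067, 0.05, 0, 0, 0, 0, 0, 0.133, 0.05, 0, 0, 0, 0, 0, 0.2, 0.05, 0, 0, 0, 0, 0, 0.267, 0.05, 0, 0, 0, 0, 0, 0.333, 0.05]

```text
t: 23.1
tcp_pos: [0.5444, -0.1842, 0.0617]
tool_rot: [-2.883, -1.242, 0.006]
wrist_force: [-7.2, 1.6, 13.0]
width: 0.144
grasp_force: 28.2
```

>>> jog_arm:
  deltas: [0, 0, 0, 0, 0, 0.067, 0.05, 0, 0, 0, 0, 0, 0.133, 0.05, 0, 0, 0, 0, 0, 0.2, 0.05, 0, 0, 0, 0, 0, 0.267, 0.05, 0, 0, 0, 0, 0, 0.333, 0.05]

```text
t: 23.52
tcp_pos: [0.5437, -0.1832, 0.0617]
tool_rot: [-3.104, -0.454, 0.008]
wrist_force: [-8.0, 1.7, 14.2]
width: 0.147
grasp_force: 28.0
```

```bash
python3 - <<'E'
from h import *
st()
E
```

```text
t 23.52 p [ 0.5437 -0.1832  0.0617] yaw -73.4 tilt [-0.005  0.003] q [ 0.07  0.9   0.32  1.85 -0.56  0.48 -0.51] F [-8.   1.7 14.2] M [0.32 1.83 0.06] w 0.147 g 28.0
```

>>> jog_arm:
  deltas: [0, 0, 0, 0, 0, 0.067, 0.05, 0, 0, 0, 0, 0, 0.133, 0.05, 0, 0, 0, 0, 0, 0.2, 0.05, 0, 0, 0, 0, 0, 0.267, 0.05, 0, 0, 0, 0, 0, 0.333, 0.05]

```text
t: 23.93
tcp_pos: [0.5436, -0.1821, 0.0617]
tool_rot: [-3.116, 0.364, 0.009]
wrist_force: [-9.6, 3.9, 15.3]
width: 0.145
grasp_force: 28.1
```

>>> jog_arm:
  deltas: [0, 0, 0, 0, 0, 0.05, 0.05, 0, 0, 0, 0, 0, 0.1, 0.05, 0, 0, 0, 0, 0, 0.15, 0.05, 0, 0, 0, 0, 0, 0.16, 0.05, 0, 0, 0, 0, 0, 0.16, 0.05]

```text
t: 24.35
tcp_pos: [0.5438, -0.1815, 0.0617]
tool_rot: [-3.047, 0.745, 0.01]
wrist_force: [-9.6, 5.2, 16.4]
width: 0.144
grasp_force: 28.3
```

```bash
python3 - <<'E'
from h import *
st()
E
```

```text
t 24.35 p [ 0.5438 -0.1815  0.0617] yaw -117.5 tilt [-0.005  0.006] q [-0.04  0.95  0.51  1.86 -0.83  0.57 -1.02] F [-9.6  5.2 16.4] M [ 1.07  1.89 -0.09] w 0.144 g 28.3
```

Yaw is -117.5 against a target of -118.2. I release, rise, and check from above.

>>> jog_arm:
  deltas: [0, 0, 0, 0, 0, 0, 0.5, 0, 0, 0, 0, 0, 0, 0.8, 0, 0, 0, 0, 0, 0, 1, 0, 0, 0, 0, 0, 0, 1, 0, 0, -0.1, 0, 0, 0, 1]

```text
t: 24.77
tcp_pos: [0.5463, -0.1833, 0.0711]
tool_rot: [-3.051, 0.743, 0.005]
wrist_force: [-0.4, -0.5, -0.7]
width: 0.844
grasp_force: 0.0
```

>>> jog_arm:
  deltas: [0, 0, -0.3, 0, 0, 0, 1, 0, 0, -0.6, 0, 0, 0, 1, 0, 0, -0.95, 0, 0, 0, 1, 0, 0, -0.95, 0, 0, 0, 1, 0, 0, -0.95, 0, 0, 0, 1]

```text
t: 25.18
tcp_pos: [0.5488, -0.1852, 0.1899]
tool_rot: [3.051, -0.744, 0.01]
wrist_force: [0.2, -0.7, -0.2]
width: 0.994
grasp_force: 0.0
```

```bash
python3 - <<'E'
from h import *
st(); plan([(.45,-.3,.25,-117)])
E
```

```text
t 25.18 p [ 0.5488 -0.1852  0.1899] yaw -117.4 tilt [ 0.006 -0.002] q [-0.13  0.78  0.69  1.78 -0.67  0.82 -1.16] F [ 0.2 -0.7 -0.2] M [0.05 0.03 0.06] w 0.994 g 0.0
    [-0.144  0.614 -0.252] [-0.    -0.002 -0.002]
(0.45, -0.3, 0.25, -117) [-0.147  0.614 -0.251] [-0.    -0.002 -0.002]
```

>>> jog_arm:
  deltas: [-0.144, 0.62, -0.25, 0, 0, 0, 1, -0.144, 0.62, -0.25, 0, 0, 0, 1, -0.144, 0.62, -0.25, 0, 0, 0, 1, -0.144, 0.62, -0.25, 0, 0, 0, 1]

```text
t: 25.52
tcp_pos: [0.4957, -0.2445, 0.2172]
tool_rot: [3.049, -0.753, 0.0]
wrist_force: [0.7, 1.5, -0.3]
width: 1.0
grasp_force: 0.0
```

>>> jog_arm:
  deltas: [-0.144, 0.62, -0.25, 0, 0, 0, 1, -0.144, 0.62, -0.25, 0, 0, 0, 1, -0.144, 0.62, -0.25, 0, 0, 0, 1, -0.144, 0.62, -0.25, 0, 0, 0, 1]

```text
t: 25.85
tcp_pos: [0.447, -0.3016, 0.2468]
tool_rot: [3.051, -0.75, 0.0]
wrist_force: [0.9, 1.1, -0.3]
width: 1.0
grasp_force: 0.0
```

>>> jog_arm:
  deltas: [-0.144, 0.62, 0, 0, 0, 0, 1, -0.144, 0.62, 0, 0, 0, 0, 1, -0.144, 0.62, 0, 0, 0, 0, 1, -0.144, 0.62, 0, 0, 0, 0, 1, -0.144, 0.62, 0, 0, 0, 0, 1]

```text
t: 26.27
tcp_pos: [0.3998, -0.3564, 0.2454]
tool_rot: [-3.05, 0.74, 0.002]
wrist_force: [0.1, 0.0, -0.4]
width: 0.997
grasp_force: 0.0
```

```bash
python3 - <<'E'
from h import *
st(); i,d=r.get_image("top"); si,sd=r.get_image("side")
P=cloud("top",d); m=(abs(P[...,2]-.079)<.008)&(np.hypot(P[...,0]-.546,P[...,1]+.184)<.028)
print("bar",m.sum(),cv2.minAreaRect((P[m][:,:2]*1000).astype(np.float32)) if m.any() else 0)
L=(np.hypot(P[...,0]-.555,P[...,1]+.053)<.02)&(d>0); print("lid top z (top cam)",np.median(P[L][:,2]))
b=cv2.inRange(cv2.cvtColor(i,cv2.COLOR_RGB2HSV),(100,100,30),(125,255,255)); k=np.zeros_like(b); cv2.circle(k,(277,224),16,255,-1); b&=k
if b.any():
    c=max(cv2.findContours(b,0,1)[0],key=cv2.contourArea); e=cv2.fitEllipse(c); print(e,ray("top",e[0],.1195))
u,v=proj("side",[.548,-.12,.09])[0].astype(int)
a=cv2.resize(i[185:265,245:345],(500,400),interpolation=2); q=cv2.resize(si[v-50:v+50,u-36:u+36],(288,400),interpolation=2)
save("fin",np.uint8(np.clip(np.hstack([a,q])*1.7,0,255)))
E
```

```text
t 26.27 p [ 0.3998 -0.3564  0.2454] yaw -117.3 tilt [-0.     0.003] q [ 0.23  0.65  0.71  1.84 -0.55  0.86 -0.83] F [ 0.1  0.  -0.4] M [-0.   -0.03 -0.04] w 0.997 g 0.0
bar 65 ((545.8231201171875, -184.25074768066406), (13.415674209594727, 39.20058059692383), 62.1070556640625)
lid top z (top cam) 0.12004781366813022
((278.4115905761719, 225.05404663085938), (18.722497940063477, 19.26435089111328), 97.02687072753906) [[ 0.55544622 -0.05434214  0.1195    ]]
```

View pics/fin.png

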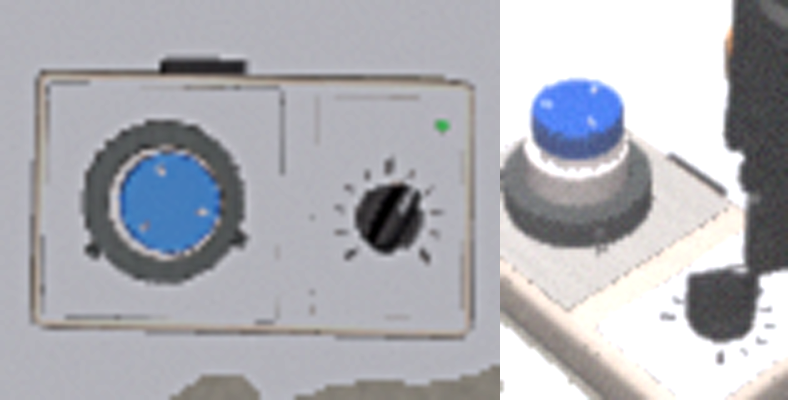

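The bar reads -27.9° against -28.2° for mark 6, with the pointer just right of the "5" mark, so the dial is at 6. The lid is level and centred, with marks at (160,172), (143,226) and (203,212). I verify its height more finely against known heights.

```bash
python3 - <<'E'
from h import *
T=np.load("/tmp/top.npz"); P0=cloud("top",T["d"]); i,d=r.get_image("top"); P=cloud("top",d); si,sd=r.get_image("side"); C=cloud("side",sd); S=np.load("/tmp/side.npz"); C0=cloud("side",S["d"])
def med(P,c,r0,r1,z,w=.005):
    q=np.hypot(P[...,0]-c[0],P[...,1]-c[1]); m=(q<r1)&(q>=r0)&(abs(P[...,2]-z)<w); return m.sum(),np.round(P[m][:,2].mean(),5) if m.any() else None
J=(.5552,-.0535)
for n,a in(("top0",P0),("top1",P),("side0",C0),("side1",C)):
    print(n,"lidtop",med(a,J,0,.02,.1195),"block .068",med(a,J,.036,.044,.068),"stirrer .046",med(a,J,.05,.07,.046),"rim",med(a,J,.0165,.0195,.116),"benchlid .02",med(a,(.594,.262),0,.02,.02),"bench",med(a,(.45,.0),0,.03,0))
E
```

```text
top0 lidtop (np.int64(26), np.float64(0.11707)) block .068 (np.int64(237), np.float64(0.0684)) stirrer .046 (np.int64(842), np.float64(0.0463)) rim (np.int64(31), np.float64(0.11506)) benchlid .02 (np.int64(133), np.float64(0.02011)) bench (np.int64(288), np.float64(0.00034))
top1 lidtop (np.int64(167), np.float64(0.11967)) block .068 (np.int64(239), np.float64(0.06842)) stirrer .046 (np.int64(841), np.float64(0.04613)) rim (np.int64(32), np.float64(0.1189)) benchlid .02 (np.int64(0), None) bench (np.int64(292), np.float64(0.0002))
side0 lidtop (np.int64(18), np.float64(0.11537)) block .068 (np.int64(161), np.float64(0.06687)) stirrer .046 (np.int64(639), np.float64(0.0451)) rim (np.int64(46), np.float64(0.11334)) benchlid .02 (np.int64(78), np.float64(0.01902)) bench (np.int64(324), np.float64(-0.00066))
side1 lidtop (np.int64(135), np.float64(0.11873)) block .068 (np.int64(159), np.float64(0.06702)) stirrer .046 (np.int64(628), np.float64(0.04502)) rim (np.int64(31), np.float64(0.11871)) benchlid .02 (np.int64(0), None) bench (np.int64(333), np.float64(-0.00074))
```

Both cameras, corrected against the known heights, put the lid top at 0.1194 to 0.1197 (home is 0.1195). I hand the job in.

```bash
python3 -c "
from workcell import r
print(r.job_done())"
```

```text
the job is handed in; nothing more can be done
None
```

I handed the job in without seeing the verdict: the lid sits home on the jar (top within about 0.2 mm of home, after an overturn skipped a thread and I screwed it down again), the dial reads 6, and the arm is clear of everything.

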